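# Rock the angle gauge over the lumpy stud to its mark

### The arm

A 7-joint arm with a two-finger parallel gripper is mounted at the origin on a cart in front of the work surface, level with it; the furniture and walls round the work are solid. World frame = base frame: x ahead of the robot, y to its left, z up, the work surface at z = 0. Lengths are in m, angles in rad, forces in N, time in s.
With the tool pointing down it reaches from about 0.4 to 0.9 m from the base axis. Payload 5.5 kg.
Tool frame: the origin (TCP) lies on the centre line of the jaws, within the pads' length; the fingertips stand 11 mm ahead of it and the grasp point (between the pads) lies 8 mm behind it; z points along the fingers, x is the direction in which the jaws open and shut, and the axes are right-handed (so a half turn about z gives the same grasp; the last joint's range is limited). The gripper opens to 92 mm and grips with 3 to 60 N. Pads are 19 mm wide; open, the fingers measure 130 mm over their backs; the gripper's body (75 mm by 190 mm) begins 47 mm behind the grasp point.
Start: joints at [1.495, 0.501, -0.427, 1.55, 0.221, 1.138, -0.21], TCP at [0.216, -0.613, 0.199] pointing down, gripper open.
Joint ranges: [-2.88, 2.88], [-0.31, 2.03], [-1.54, 1.56], [0.2, 2.42], [-1.41, 4.55], [0.19, 2.02], [-2.57, 2.57]. Speed limits (rad/s): [2.57, 2.57, 3.14, 3.14, 3.14, 3.14, 3.14].

### API

Orientations are given as [roll, pitch, yaw] about the fixed x, y, z axes, in that order (R = Rz(yaw) Ry(pitch) Rx(roll)).
In Python, from station import robot, set_gripper, planner, status, eyes, ticket gives the robot as it stands. The module is installed in compiled form; this text tells all that it offers. Calls block until the motion is done:
- robot.goto(position, orientation): joint-space move of the TCP to a pose.
- robot.line_to(position, velocity=0.15, rot=None, until_force=None): straight line of the TCP; rot=None keeps the orientation; velocity is the mean speed in m/s. With until_force (N) it stops when the force on the tool has changed by that much, and returns True; else False.
- robot.move_j(angles): joint-space move.
- set_gripper(opening, f_grip=None): opening from 0.0 (shut) to 1.0 (fully open); f_grip is the grip in N (None keeps the last); returns when the fingers have stopped.
- robot.sleep(seconds).
- planner.solve_ik(position, orientation): joint angles nearest the present ones, or None.
- status.get_state(): the state.
- eyes.get_image(name): name is "scene" or "side" or "wrist"; returns a dict with "image" (480x640x3 uint8, blue, green, red), "intrinsics" (3x3 intrinsics, pixels), "D" ([k1, k2, p1, p2, k3] as OpenCV has them; the pictures are not rectified), "R" (3x3) and "t" (3): a world point X has camera coordinates R X + t. Camera axes: x right, y down, z forward; pixel columns grow to the right and rows downward; lengths in m; the calibration is good to about 2 mm. A picture is of the moment at which its call begins. There is no depth.
A pose or a line that the arm cannot do raises robot.PlanningError and nothing moves.
- ticket.hand_in(): hands the job in, once; it reports no verdict.
The state is a dict: "t": time; "q": joint angles; "joint_velocities": joint speeds; "joint_torque": joint torques, N m; "tool_pos": TCP position; "eef_rot": TCP orientation; "wrist_force": force on the tool from outside, world axes, zero at the start; "moment": the same for the moment, N m; "gripper_width": opening from 0.0 (shut) to 1.0 (fully open).
Only numpy, scipy, OpenCV 4.12 (cv2) and the standard library are available. Lean on these libraries where they do the work, as an engineer would, in place of code of your own. Each camera call takes 0.05 s, during which the arm holds its last target.

### The job

Take the pendulum angle gauge by its wooden handle and stand it upright across the middle of the stud block's rounded top (foot crossing the stud, dial facing along it), then rock it over the crown until the swinging pointer settles on the red mark. Finish while holding the gauge like that, its foot resting lightly on the stud, so that the bevel can be pencilled; leave the cup, the glue bottle and the tape roll where they are.

Things in the scene. Friction and masses are not known exactly. Their poses are not given: they have to be found in the camera images.
- gauge_handle (a point): Centre of the dark wooden handle block, 28 (gauge x) x 32 (gauge y) x 36 mm high, on top of the grey angle gauge: 144 mm above the underside of its foot, top at 162 mm. A neck 22 x 20 mm, 8 mm high, joins it to the round dial housing (108 mm across, 25 mm thick over the rings, centre 66 mm above the foot's underside). Axes are the gauge's: z up, x through the dial; the main white dial face looks to -x.
- gauge_foot (a point): Centre of the underside of the gauge's flat foot, 44 mm (gauge x) x 90 mm (gauge y); 144 mm below the handle's centre in the gauge's frame, which lies 2 mm further to gauge +x. Axes are the gauge's.
- pointer (a joint): Black pointer, weighted, hanging from the dial's centre, swings freely (at rest within 2 s). Value: its angle on the dial, rad; 0 when the gauge is upright, positive when its tip is left of the lowest tick as seen facing the main dial (gauge +y). Leaning the gauge's top by an angle to that same side (negative turn about gauge x) makes it read that angle. Ticks every 5 degrees. Shown on both faces.
- mark (a joint): Angle on the dial of the red mark, same zero and sense as the pointer (rad), always positive: left of the lowest tick on the main face, right of it on the back face. The mark is a short red bar, 7 degrees wide, on the dark ring round the dial; the ring stays as set and need not be touched.
- pointer_tip (a point): Tip of the pointer on the main (-x) face, 44 mm from the dial's centre; its z axis lies along the pointer.
- mark_tip (a point): Middle of the red mark on the main (-x) face, 44 mm from the dial's centre; its z axis runs from the mark to the dial's centre.
- stud_crest (a point): Middle of the highest line of the stud block, 78 mm above the bench. Pale stud 110 mm long (its x), on a darker joist offcut 130 x 125 x 32 mm fixed to the bench. Its top is lumpy: one round of radius 36 mm with its axis 36 mm below this point and, 22 mm towards the stud's +y with its axis at the same height, one of radius 30 mm. Axes are the stud's, z up.
- stud: The stud block on its joist offcut, fixed to the bench; origin on the bench under the crest's middle, x along the stud.
- gauge: The whole angle gauge, about 0.38 kg (it varies), loose, at first upright on the bench; origin at the centre of the foot's underside.
- cup: Small turned wooden cup, 66 mm across, 55 mm high, loose; origin under its centre. Leave it alone.
- bottle: Cream wood-glue bottle, 52 mm across, 159 mm high, loose; origin under its centre. Leave it alone.
- tape: Roll of red tape lying flat, 90 mm across, 19 mm high, loose; origin under its centre. Leave it alone.

How it is judged:
By the outcome, as a careful person would: the job done as asked, in the order asked, and still so for the second after the job is handed in, while the arm keeps its last pose, push and grip.
It also fails if it takes over 58 s, if anything falls off the work surface, if the arm or the gripper's body presses on something with over 40 N, if the wrist force passes 120 N, or if a joint passes its speed limit or range.

## Working session

There is one attempt and no reset: what is moved stays moved. The work goes in short steps, each a Python script; the robot and the scene stay as the last script left them, time stands still between calls to the robot, and variables do not carry over. Pictures are saved under pics/ and viewed, and the job is handed in when it is done.

```bash
mkdir -p pics; ls; python3 - <<'E'
from station import robot,status,eyes
import cv2,pickle
s=status.get_state();print(s)
for n in("scene","side","wrist"):
    d=eyes.get_image(n);cv2.imwrite(f"pics/{n}0.png",d["image"]);pickle.dump(d,open(f"{n}0.pkl","wb"));print(n,d["intrinsics"].tolist(),d["D"],(-d["R"].T@d["t"]))
E
```

```text
pics
{'t': 0.0, 'q': array([ 1.49520982,  0.50184729, -0.42676796,  1.5514296 ,  0.22081038,
        1.13827974, -0.21028963]), 'joint_velocities': array([-6.09435073e-04, -2.87958345e-03, -7.74983779e-05,  1.68506417e-03,
        8.13730676e-04,  9.91169959e-04, -5.90324642e-04]), 'joint_torque': array([ 8.43203252e-04, -5.66594768e+01, -5.81547439e+00, -2.79107898e+01,
       -6.85586524e-02,  3.09355720e-02,  1.70340859e-04]), 'tool_pos': array([ 0.21572197, -0.61237797,  0.19778518]), 'eef_rot': array([-3.14154012e+00,  1.90789767e-03, -1.23196463e+00]), 'wrist_force': array([1.13830173, 0.34216917, 0.05844659]), 'moment': array([-0.02552546, -0.01702453,  0.01147792]), 'gripper_width': 1.00080835170293}
scene [[577.096566950061, 0.0, 313.6785631581898], [0.0, 577.096566950061, 243.61040514675526], [0.0, 0.0, 1.0]] [-0.01821066  0.          0.          0.          0.        ] [1.15534283 0.13126879 1.00414122]
side [[496.433860083577, 0.0, 314.4578457179141], [0.0, 496.433860083577, 234.17589004368747], [0.0, 0.0, 1.0]] [-0.00388806  0.          0.          0.          0.        ] [ 0.5444752  -0.7494839   0.51407528]
wrist [[412.5276630391424, 0.0, 316.91376188566676], [0.0, 412.5276630391424, 232.55566904608173], [0.0, 0.0, 1.0]] [0.03037078 0.         0.         0.         0.        ] [ 0.28681007 -0.58734991  0.38361478]
```

View pics/scene0.png

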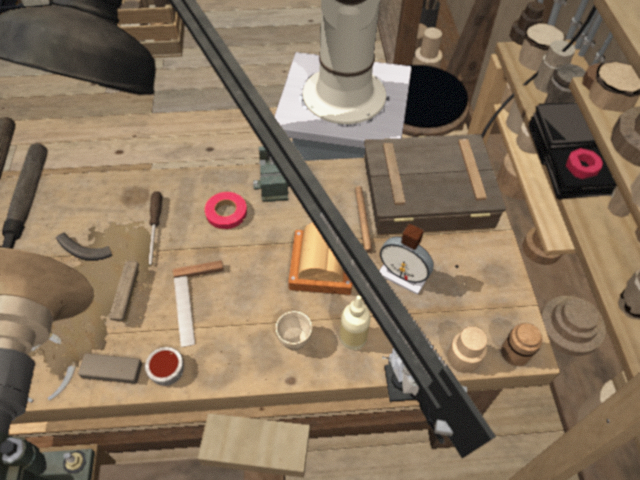

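View pics/side0.png

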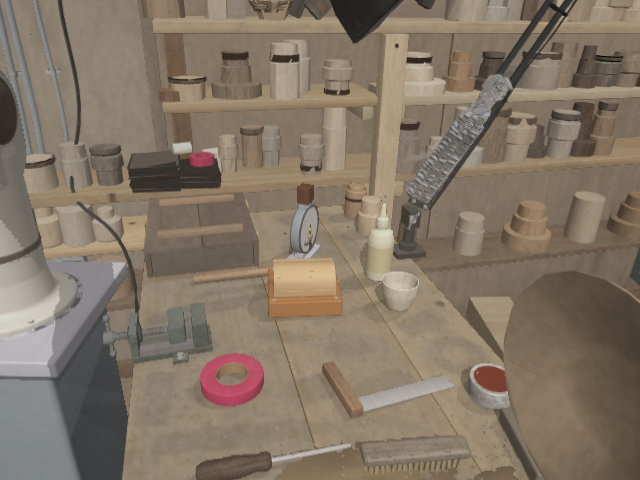

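View pics/wrist0.png

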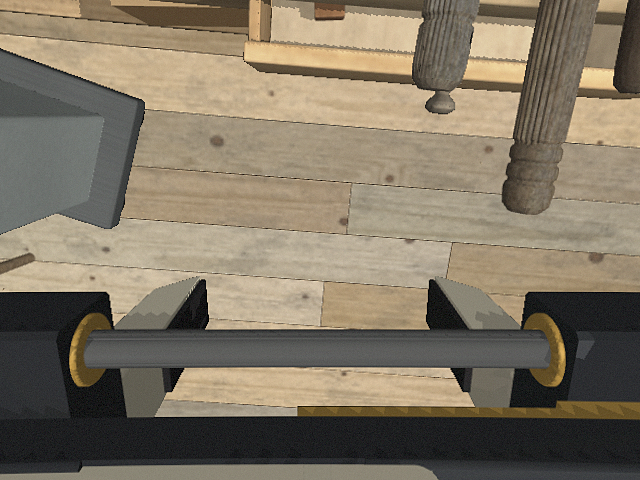

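```bash
cat > h.py <<'E'
import numpy as np,cv2,pickle
from scipy.optimize import least_squares
def proj(d,X):
    X=np.atleast_2d(np.asarray(X,float));r,_=cv2.Rodrigues(d["R"])
    return cv2.projectPoints(X,r,np.asarray(d["t"],float),d["intrinsics"],np.asarray(d["D"],float))[0][:,0]
def ray(d,uv):
    p=cv2.undistortPoints(np.array([[uv]],float),d["intrinsics"],np.asarray(d["D"],float))[0,0]
    v=d["R"].T@np.array([p[0],p[1],1]);return -d["R"].T@d["t"],v/np.linalg.norm(v)
def atz(d,uv,z):
    c,v=ray(d,uv);return c+v*(z-c[2])/v[2]
def crop(d,x0,y0,w,h,f,name):
    cv2.imwrite("pics/"+name,cv2.resize(d["image"][y0:y0+h,x0:x0+w],None,fx=f,fy=f,interpolation=cv2.INTER_CUBIC))
def ld(n):return pickle.load(open(n+".pkl","rb"))
E
python3 - <<'E'
from h import *
s=ld("scene0");d=ld("side0")
crop(s,280,210,160,120,5,"s_c.png");crop(d,250,175,180,145,4.4,"d_c.png")
E
```

```text
(no output)
```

View pics/s_c.png

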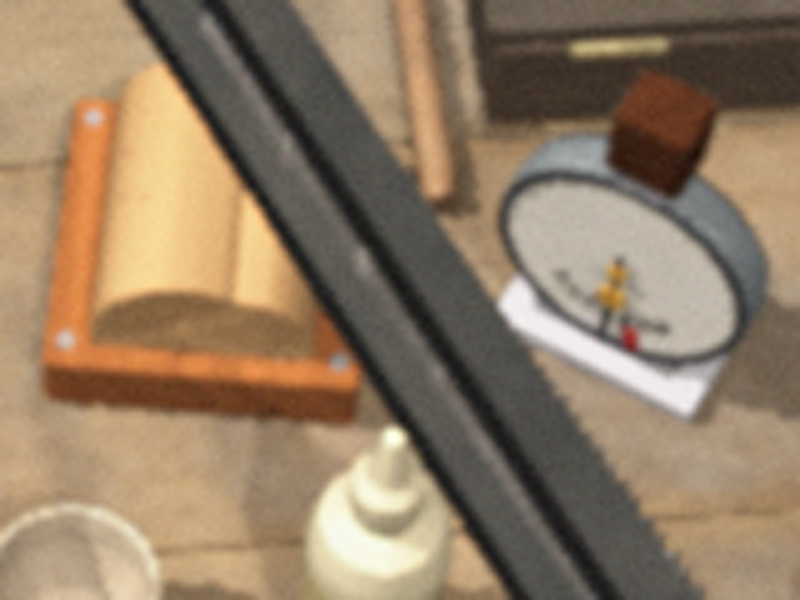

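View pics/d_c.png

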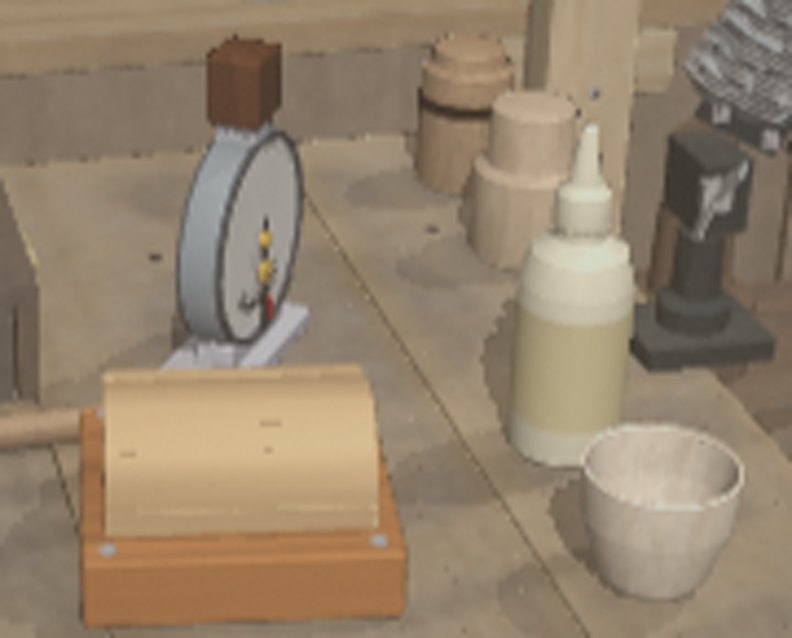

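```bash
python3 - <<'E'
from h import *
s=ld("scene0");d=ld("side0")
def tri(a,b):
    c1,v1=ray(s,a);c2,v2=ray(d,b)
    A=np.c_[v1,-v2];k=np.linalg.lstsq(A,c2-c1,rcond=None)[0]
    p,q=c1+k[0]*v1,c2+k[1]*v2;return (p+q)/2,np.linalg.norm(p-q)
print("lamp head lip",tri((150,92),(366,42)))
print("rod top?",tri((460,440),(572,2)))
for k in range(4,11): 
    c,v=ray(s,(470,440)); print(c+v*k/10*1., proj(d,c+v*k/10))
print("handle",tri((280+663/5,210+130/5),(250+245/4.4,175+83/4.4)))
for uv in [(80,100),(48,365),(358,380)]: print(atz(s,(280+uv[0]/5,210+uv[1]/5),.032))
for uv in [(85,548),(403,548),(80,410)]: print(atz(d,(250+uv[0]/4.4,175+uv[1]/4.4),.032))
print("box", atz(s,(383,230),0),atz(s,(500,225),0),atz(s,(440,140),.1))
crop(s,400,220,40,30,20,"s_h.png");crop(d,290,178,40,30,20,"d_h.png");crop(s,375,225,64,48,12,"s_d.png")
crop(s,285,220,80,75,8,"s_st.png")
E
```

```text
lamp head lip (array([ 0.59124931, -0.19939618,  0.47165146]), np.float64(0.006375002681045014))
rod top? (array([0.99437672, 0.23001579, 0.50846124]), np.float64(0.0003939589941491632))
[1.03314926 0.2117886  0.63187077] [[618.6878994  -80.11484399]]
[1.00260086 0.23191856 0.53880316] [[580.24028157 -16.96065119]]
[0.97205247 0.25204851 0.44573554] [[546.56044523  38.33510533]]
[0.94150408 0.27217846 0.35266793] [[516.82494234  87.13436941]]
[0.91095568 0.29230842 0.25960032] [[490.38718739 130.50549771]]
[0.88040729 0.31243837 0.1665327 ] [[466.73301554 169.2973237 ]]
[0.8498589  0.33256832 0.07346509] [[445.44881519 204.19217302]]
handle (array([0.52276084, 0.20100289, 0.14488555]), np.float64(0.0036197721378406914))
[ 0.46723698 -0.02937575  0.032     ]
[ 0.59500957 -0.01602099  0.032     ]
[0.57915513 0.10411667 0.032     ]
[ 0.46747577 -0.02159591  0.032     ]
[ 0.59368166 -0.01703364  0.032     ]
[0.45531846 0.08760881 0.032     ]
box [0.40959693 0.14922785 0.        ] [0.34860915 0.39772035 0.        ] [0.21903313 0.24167184 0.1       ]
```

View pics/s_h.png

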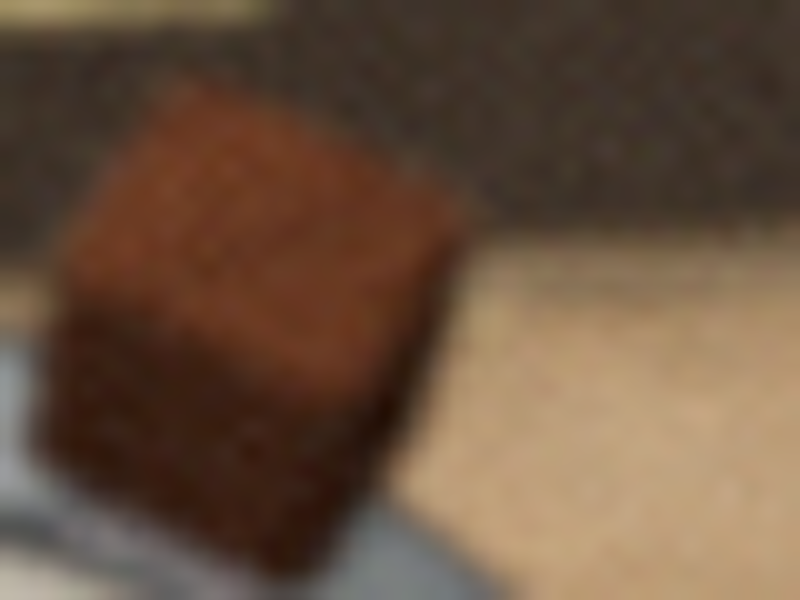

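View pics/d_h.png

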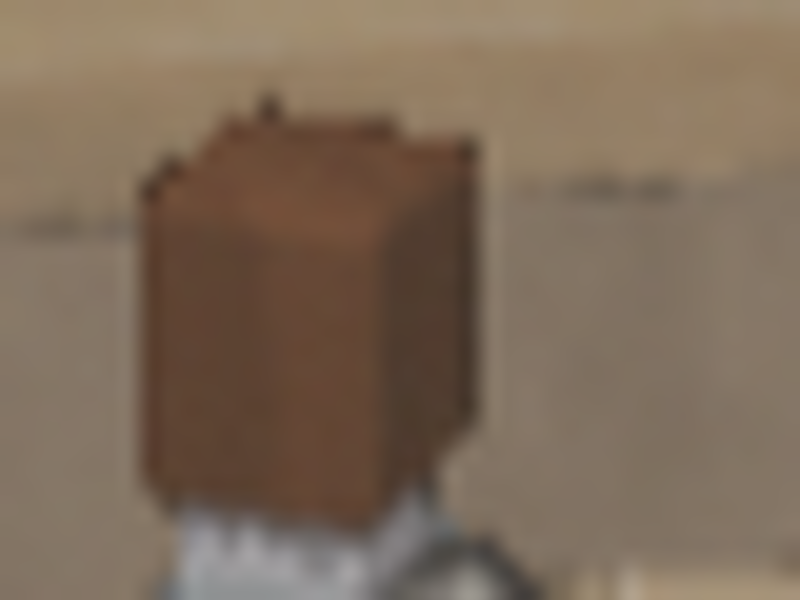

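View pics/s_d.png

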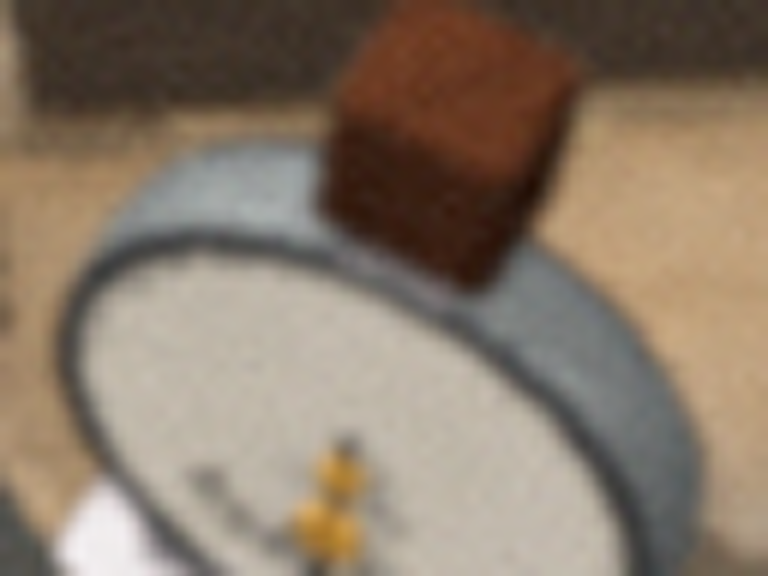

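View pics/s_st.png

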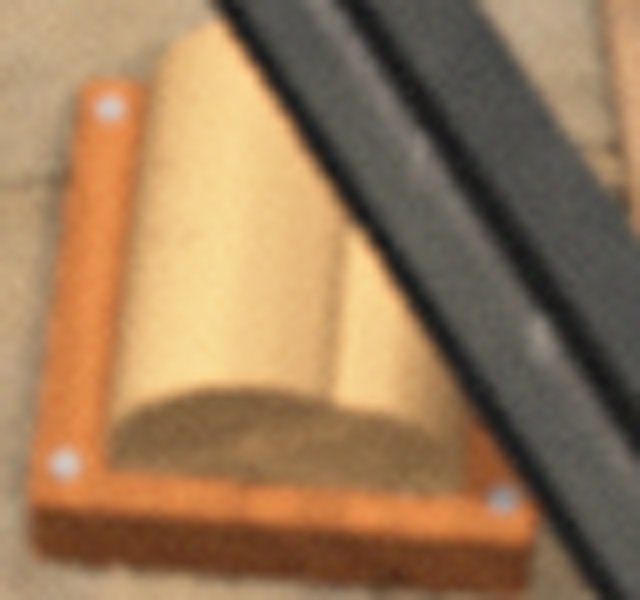

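```bash
cat > fit.py <<'E'
from h import *
s=ld("scene0");d=ld("side0")
def T(p,L):
    c,sn=np.cos(p[2]),np.sin(p[2]);L=np.atleast_2d(L)
    return np.c_[p[0]+c*L[:,0]-sn*L[:,1],p[1]+sn*L[:,0]+c*L[:,1],L[:,2]]
hs={(14,-16,162):(65,262),(14,16,162):(345,405),(-14,16,162):(470,222),(-14,-16,162):(190,80),(14,-16,126):(38,450),(14,16,126):(290,585)}
hd={(-14,-16,162):(150,190),(14,-16,162):(382,235),(14,16,162):(475,145),(-14,-16,126):(150,490),(14,-16,126):(370,525),(14,16,126):(472,420)}
L1=np.array([(a-2,b,c) for a,b,c in hs])/1000;U1=np.array(list(hs.values()))/20+[400,220]-.5
L2=np.array([(a-2,b,c) for a,b,c in hd])/1000;U2=np.array(list(hd.values()))/20+[290,178]-.5
L3=np.array([(22,45,0),(22,-45,0)])/1000;U3=np.array([(690,422),(502,315)])/5+[280,210]-.5
f=lambda p:np.r_[(proj(s,T(p,L1))-U1).ravel(),(proj(d,T(p,L2))-U2).ravel(),(proj(s,T(p,L3))-U3).ravel()]
r=least_squares(f,[.52,.2,-.5],loss="soft_l1");G=r.x
print("gauge",G,np.degrees(G[2]));print(np.round(r.fun.reshape(-1,2),1).tolist())
th=np.linspace(0,np.pi,181)
def sil(p,x):
    C=np.c_[np.full(181,x),-.036*np.cos(th),.042+.036*np.sin(th)]
    q=proj(d,T(p,C));return q[np.argmin(q[:,1])]
def g(p):
    P=p[:3];oy=p[3]
    a=np.array([(-65,-62.5,32),(65,-62.5,32),(65,62.5,32)])/1000+[0,oy,0]
    ua=np.array([(84,80),(33,492),(533,512)])/8+[285,220]-.5
    b=np.array([(55,20,71.9)])/1000;ub=np.array([(335,405)])/8+[285,220]-.5
    c=np.array([(-65,-62.5,32),(65,-62.5,32)])/1000+[0,oy,0]
    uc=np.array([(85,548),(403,544)])/4.4+[250,175]-.5
    e=np.array([(105,370),(368,366)])/4.4+[250,175]-.5
    return np.r_[(proj(s,T(P,a))-ua).ravel(),(proj(s,T(P,b))-ub).ravel(),(proj(d,T(P,c))-uc).ravel(),sil(P,-.055)-e[0],sil(P,.055)-e[1]]
r=least_squares(g,[.53,.03,.05,.008],loss="soft_l1");S=r.x
print("stud",S,np.degrees(S[2]));print(np.round(r.fun.reshape(-1,2),1).tolist())
E
python3 fit.py; python3 - <<'E'
from station import robot,planner,status
import numpy as np
for yaw in np.radians([-25,65,155,-115]):
    print(yaw,planner.solve_ik([.523,.2,.3],[np.pi,0,yaw]),planner.solve_ik([.523,.2,.136],[np.pi,0,yaw]))
E
```

```text
gauge [ 0.5232825   0.20045362 -0.35989247] -20.62031975234623
[[-0.4, -0.1], [1.7, 0.3], [2.1, -1.4], [0.1, -1.7], [-1.6, 1.8], [1.5, 2.6], [-2.0, -0.1], [-0.7, -0.3], [0.4, -0.9], [-2.0, 1.5], [-0.3, 1.8], [0.3, 1.7], [-0.5, 2.5], [-3.0, 3.8]]
stud [0.52480114 0.03097241 0.08313946 0.00718688] 4.763540406740119
[[1.2, -0.5], [-0.3, 1.4], [1.0, 4.7], [1.3, 0.6], [-1.6, 3.0], [0.8, 2.0], [-0.7, 1.9], [-0.5, 1.6]]
-0.4363323129985824 [ 0.52073107  0.51148801 -1.29399725  1.63786339  0.5003815   1.37769662
 -1.27600293] [ 0.38527134  0.6293426  -1.08227536  1.82514359  0.6299794   1.08063417
 -1.37089541]
1.1344640137963142 [ 0.52073107  0.51148801 -1.29399725  1.63786339  0.5003815   1.37769662
  0.29479339] [ 0.48687345  0.78443551 -1.30117738  1.82270521  0.81748923  1.20397957
  0.05750452]
2.705260340591211 [ 0.52073107  0.51148801 -1.29399725  1.63786339  0.5003815   1.37769662
  1.86558972] [ 0.48687345  0.78443551 -1.30117738  1.82270521  0.81748923  1.20397957
  1.62830084]
-2.007128639793479 [-0.61043712  0.22505645  0.23582481  1.67301049 -0.05497106  1.25000747
 -2.37012892] [-0.60358685  0.3854559   0.2362922   1.85779525 -0.11162176  0.91108592
 -2.32259896]
```

```bash
cat > ov.py <<'E'
from h import *
def T(p,L):
    c,sn=np.cos(p[2]),np.sin(p[2]);L=np.atleast_2d(L)
    return np.c_[p[0]+c*L[:,0]-sn*L[:,1],p[1]+sn*L[:,0]+c*L[:,1],L[:,2]]
def box(x0,x1,y0,y1,z0,z1):
    P=np.array([(x,y,z) for x in(x0,x1) for y in(y0,y1) for z in(z0,z1)])/1000
    return [np.array([P[i],P[j]]) for i in range(8) for j in range(i) if bin(i^j).count("1")==1]
t=np.linspace(0,2*np.pi,73)
def arc(x,yc,R,zc=42,n=np.linspace(0,np.pi,40)): return np.c_[0*n+x,yc+R*np.cos(n),zc+R*np.sin(n)]/1000
def draw(d,G,S,oy,x0,y0,w,h,f,name):
    im=cv2.resize(d["image"][y0:y0+h,x0:x0+w],None,fx=f,fy=f,interpolation=cv2.INTER_CUBIC)
    L=[(G,l) for l in box(-16,12,-16,16,126,162)+box(-22,22,-45,45,0,0)]
    for x in(-12.5,12.5):L.append((G,np.c_[0*t+x,54*np.cos(t),66+54*np.sin(t)]/1000))
    L+=[(S,l+[0,oy,0]) for l in box(-65,65,-62.5,62.5,0,32)]
    for x in(-55,55):L+=[(S,arc(x,0,36)),(S,arc(x,22,30))]
    L+=[(S,np.array([[-55,0,78],[55,0,78]])/1000),(S,np.array([[-55,20,71.9],[55,20,71.9]])/1000)]
    for p,l in L:
        q=(proj(d,T(p,l))-[x0,y0]+.5)*f-.5
        cv2.polylines(im,[np.round(q*8).astype(np.int32)],False,(0,255,0),1,cv2.LINE_AA,3)
    cv2.imwrite("pics/"+name,im)
if __name__=="__main__":
    import sys
    G=eval(sys.argv[1]);S=eval(sys.argv[2]);n=sys.argv[3]
    draw(ld("scene0"),G,S[:3],S[3],280,210,160,120,5,f"ovs{n}.png");draw(ld("side0"),G,S[:3],S[3],250,175,180,145,4.4,f"ovd{n}.png")
E
python3 ov.py "[.5233,.2005,-.36]" "[.5248,.031,.083,.0072]" 1
```

```text
(no output)
```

View pics/ovs1.png

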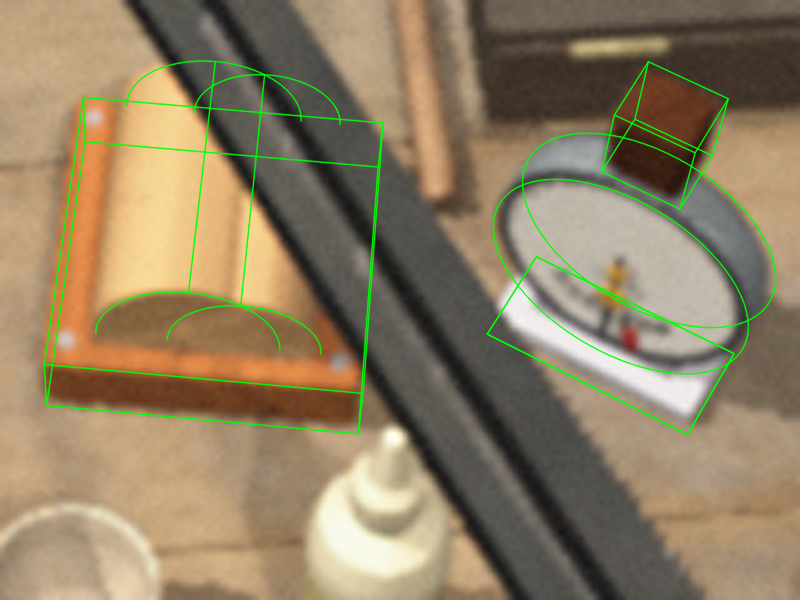

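View pics/ovd1.png

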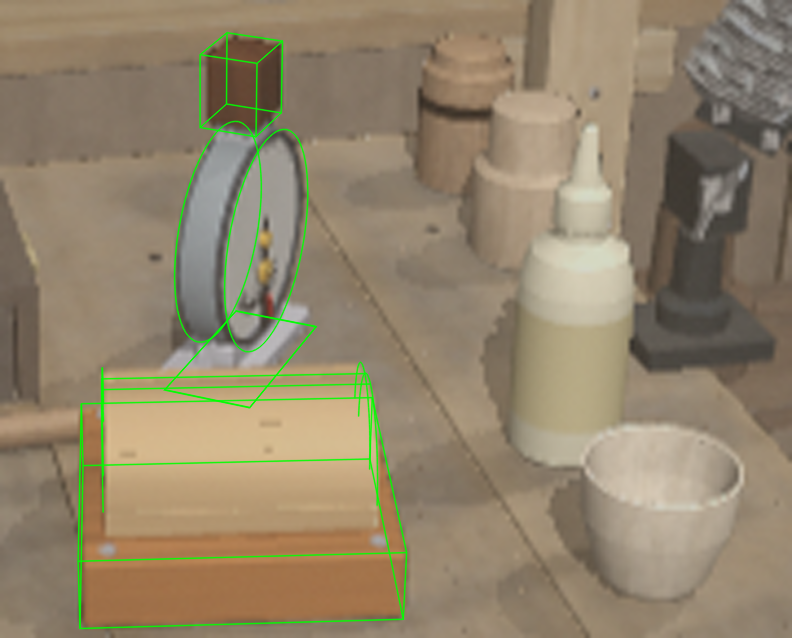

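```bash
python3 - <<'E'
from station import robot,planner,status
import numpy as np
np.set_printoptions(precision=3,suppress=True)
for az in(-70,-45,-18,10,21):
  for r in(.38,.42):
    for yaw in(-70,):
        a=np.radians(az);print(az,r,planner.solve_ik([r*np.cos(a),r*np.sin(a),.28],[np.pi,0,np.radians(az)]))
E
```

```text
-70 0.38 [ 1.694 -0.109 -0.496  2.056 -0.056  1.183 -0.   ]
-70 0.42 [ 1.671 -0.018 -0.502  1.981 -0.01   1.177 -0.049]
-45 0.38 [ 1.495 -0.12  -0.708  2.051 -0.084  1.183  0.037]
-45 0.42 [ 1.442 -0.014 -0.705  1.976 -0.01   1.177 -0.044]
-18 0.38 [ 1.427 -0.174 -1.042  2.044 -0.162  1.191  0.138]
-18 0.42 [ 1.325 -0.009 -1.051  1.969 -0.008  1.177 -0.037]
10 0.38 [ 1.105 -0.229 -1.156  2.042 -0.225  1.202  0.216]
10 0.42 [ 0.908 -0.007 -1.122  1.968 -0.007  1.177 -0.036]
21 0.38 [ 0.913 -0.229 -1.156  2.042 -0.225  1.202  0.216]
21 0.42 [ 0.716 -0.007 -1.122  1.968 -0.007  1.177 -0.036]
```

```bash
python3 - <<'E'
from station import robot,planner,status,eyes
from h import *
np.set_printoptions(precision=3,suppress=True)
robot.move_j([1.671,-.018,-.502,1.981,-.01,1.177,-.049])
robot.move_j([-.35,-.018,.1,1.981,-.01,1.177,.84])
print(status.get_state()["tool_pos"],status.get_state()["eef_rot"])
q=planner.solve_ik([.585,.14,.30],[np.pi,0,np.radians(69)]);print(q)
if q is not None and abs(q[2])<.6:
    robot.move_j(q)
    st=status.get_state();print(st["t"],st["tool_pos"],st["wrist_force"])
    for n in("wrist","scene"):
        d=eyes.get_image(n);pickle.dump(d,open(n+"1.pkl","wb"));cv2.imwrite(f"pics/{n}1.png",d["image"])
E
```

```text
[0.421 0.083 0.28 ] [-3.135 -0.009  1.084]
[-0.365  0.302  0.109  1.568 -0.034  1.273  0.953]
3.9667 [0.584 0.139 0.299] [-0.384 -0.267  0.107]
```

View pics/wrist1.png

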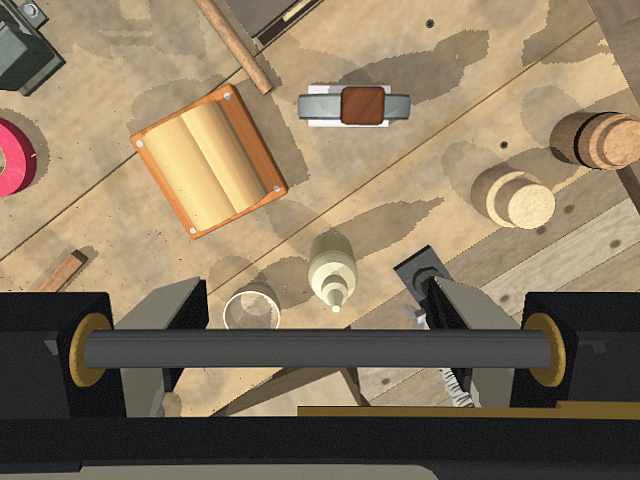

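```bash
python3 - <<'E'
from h import *
d=ld("wrist1");crop(d,290,75,130,60,6,"w_g.png");crop(d,120,75,180,170,3.5,"w_s.png")
E
```

```text
(no output)
```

View pics/w_g.png

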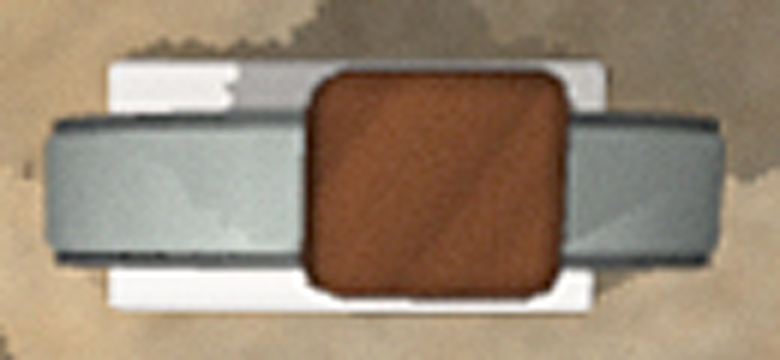

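View pics/w_s.png

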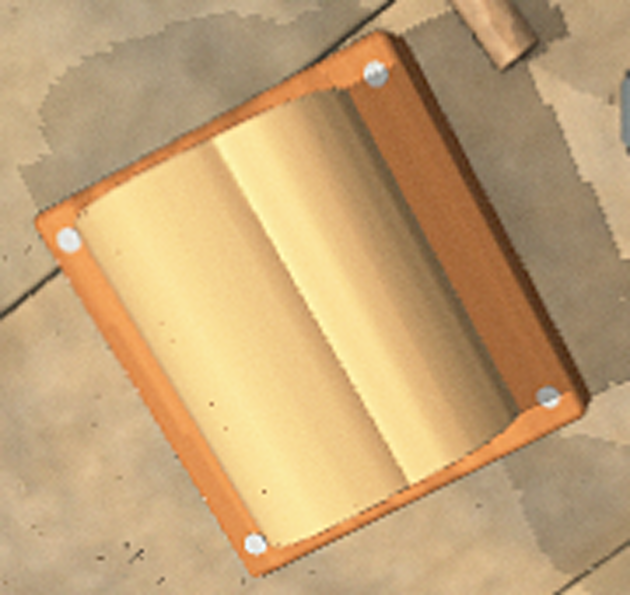

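```bash
cat > fit2.py <<'E'
from ov import *
w=ld("wrist1")
L=np.array([(-2,0,162),(22,-45,5),(-22,-45,5),(-22,45,5),(22,45,5),(0,-54,66),(0,54,66)])/1000
U=(np.array([(438,183.5),(108,311),(108,62),(605,62),(595,311),(47,190),(725,191)])+.5)/6-.5+[290,75]
f=lambda p:(proj(w,T(p,L))-U).ravel()
r=least_squares(f,[.52,.2,-.36],loss="soft_l1");G=r.x;print("G",G,np.degrees(G[2]),np.round(r.fun.reshape(-1,2),1).tolist())
SL=np.array([(-55,20,71.9),(55,20,71.9),(-55,-36,40),(55,-36,40),(55,52,40)])/1000
JL=np.array([(-65,-62.5,32),(65,-62.5,32),(65,62.5,32),(-65,62.5,32)])/1000
U2=(np.array([(213,138),(410,486),(78,210),(268,547),(520,408),(35,212),(256,579),(592,404),(388,26)])+.5)/3.5-.5+[120,75]
f=lambda p:(proj(w,T(p,np.r_[SL,JL+[0,p[3],0]]))-U2).ravel()
r=least_squares(f,[.52,.03,.08,.007],loss="soft_l1");S=r.x;print("S",S,np.degrees(S[2]),np.round(r.fun.reshape(-1,2),1).tolist())
ci=[20,0] 
draw(w,G,S[:3],S[3],120,75,300,170,2.6,"ovw2.png")
draw(ld("scene1"),G,S[:3],S[3],280,210,160,120,5,"ovs2.png");draw(ld("side0"),G,S[:3],S[3],250,175,180,145,4.4,"ovd2.png")
E
python3 fit2.py; cd pics; python3 -c "
import cv2,numpy as np
a,b,c=[cv2.imread(f'ov{k}2.png') for k in 'wsd']
b=cv2.resize(b,(400,300));c=cv2.resize(c,(390,314))
o=np.zeros((442+314,795,3),np.uint8);o=o[:756];o[:442,:780]=a[:442,:780];o[442:742,:400]=b;o[442:756,400:790]=c
cv2.imwrite('m2.png',cv2.resize(o,None,fx=.79,fy=.79) if 0 else o[:600]);cv2.imwrite('m2b.png',o[442:])"
```

```text
G [ 0.52064588  0.200972   -0.36952337] -21.172129354090924 [[1.3, -4.0], [0.5, 0.8], [0.3, 0.7], [-0.3, 0.6], [-0.7, 0.8], [-0.1, -0.4], [-1.5, -0.6]]
S [0.52380794 0.02819398 0.09306578 0.01060315] 5.332276415932697 [[-1.1, -0.9], [-0.2, -0.1], [1.4, 3.1], [1.9, -2.6], [-0.7, 2.7], [-1.2, 0.2], [-0.1, -0.1], [0.6, 2.1], [0.3, -2.0]]
```

View pics/ovw2.png

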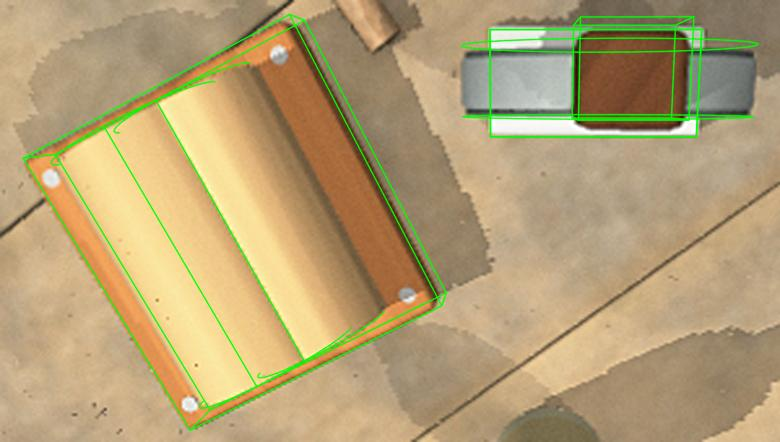

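View pics/ovs2.png

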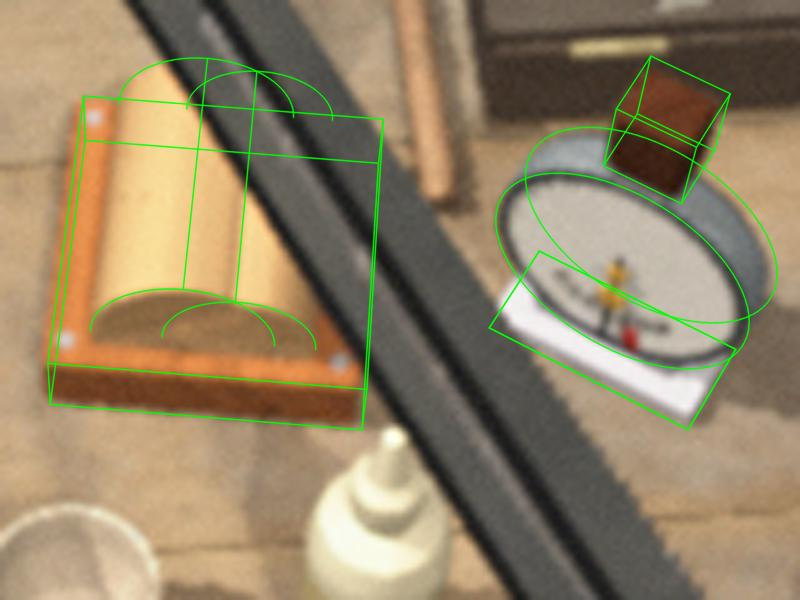

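View pics/ovd2.png

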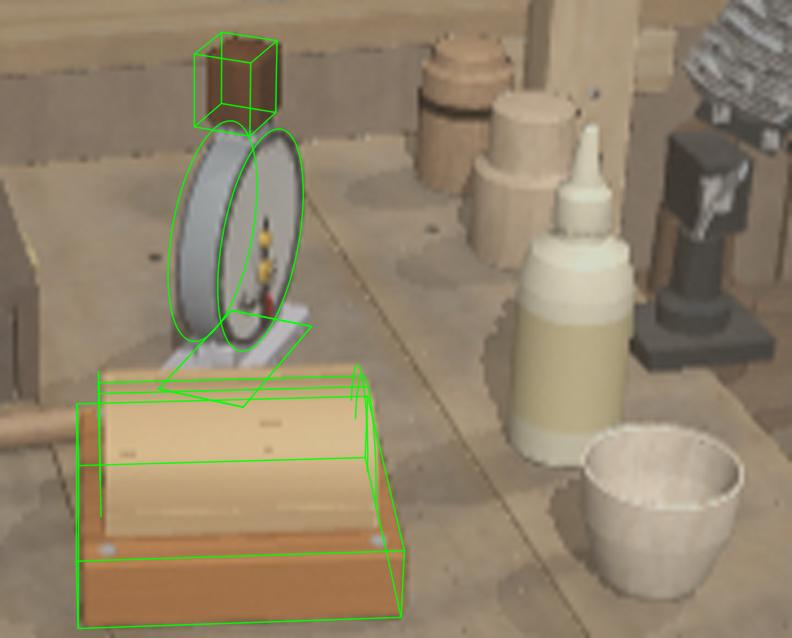

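```bash
sed -i 's/box(-16,12,-16,16,126,162)/box(-12,16,-16,16,126,162)/; s/for x in(-12.5,12.5):L.append/for x in(-10.5,14.5):L.append/' ov.py; sed -i 's/(-2,0,162)/(2,0,162)/;s/(0,-54,66),(0,54,66)/(2,-54,66),(2,54,66)/' fit2.py; sed -i 's/(a-2,b,c)/(a+2,b,c)/' fit.py; python3 fit2.py; python3 fit.py
```

```text
G [ 0.51961286  0.20136796 -0.36968635] -21.18146777371788 [[1.2, 0.1], [0.5, -0.2], [0.3, -0.4], [-0.2, -0.4], [-0.7, -0.2], [-0.1, 0.6], [-1.5, 0.4]]
S [0.52380794 0.02819398 0.09306578 0.01060315] 5.332276415932697 [[-1.1, -0.9], [-0.2, -0.1], [1.4, 3.1], [1.9, -2.6], [-0.7, 2.7], [-1.2, 0.2], [-0.1, -0.1], [0.6, 2.1], [0.3, -2.0]]
gauge [ 0.51975792  0.20166702 -0.38085776] -21.821542107886746
[[-0.6, -0.2], [1.4, 0.4], [2.1, -1.1], [0.2, -1.6], [-1.8, 1.7], [1.1, 2.7], [-2.0, -0.1], [-0.8, -0.3], [0.6, -0.8], [-2.0, 1.5], [-0.4, 1.9], [0.5, 1.8], [-0.2, 1.3], [-2.2, 2.0]]
stud [0.52480114 0.03097241 0.08313946 0.00718688] 4.763540406740119
[[1.2, -0.5], [-0.3, 1.4], [1.0, 4.7], [1.3, 0.6], [-1.6, 3.0], [0.8, 2.0], [-0.7, 1.9], [-0.5, 1.6]]
```

View pics/ovw2.png

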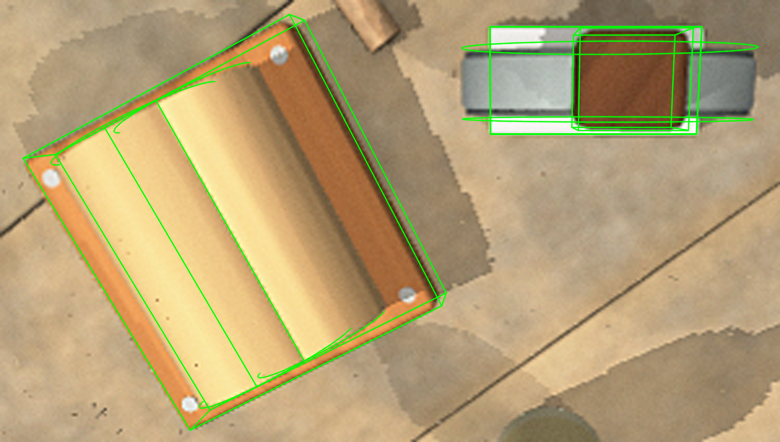

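View pics/ovd2.png

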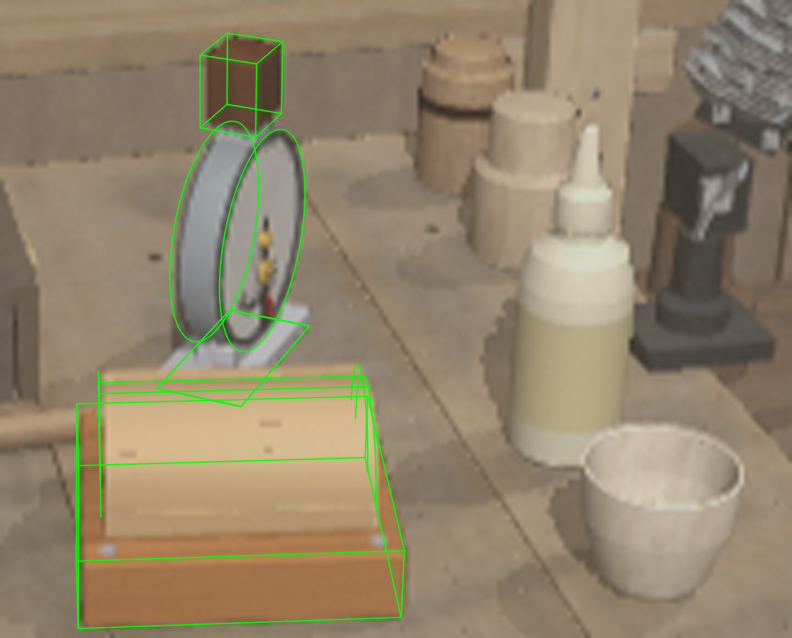

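```bash
python3 - <<'E'
from ov import *
s=ld("scene1");G=[.5197,.2015,-.373]
for m in range(0,41,5):
    a=np.radians(m); q=proj(s,T(G,np.array([[14,r*np.sin(a),66-r*np.cos(a)] for r in(44,50)])/1000))
    print(m,((q-[280,210]+.5)*5-.5).round(0).tolist())
crop(s,385,255,40,30,20,"s_m.png")
E
cat > mv.py <<'E'
from station import robot,planner,status,eyes,set_gripper
from h import *
np.set_printoptions(precision=4,suppress=True)
def st(*k):
    s=status.get_state();print("t",round(s["t"],2),"pos",s["tool_pos"],"rot",s["eef_rot"],"F",s["wrist_force"],"M",s["moment"],"w",round(s["gripper_width"],3));return s
def shot(n,k):
    d=eyes.get_image(n);pickle.dump(d,open(n+k+".pkl","wb"));cv2.imwrite(f"pics/{n}{k}.png",d["image"]);return d
E
python3 - <<'E'
from mv import *
r=[np.pi,0,np.radians(68.6)]
robot.line_to([.5216,.2008,.235],velocity=.2,rot=r);st()
shot("wrist","2")
E
```

```text
0 [[605.0, 333.0], [603.0, 341.0]]
5 [[613.0, 337.0], [612.0, 346.0]]
10 [[622.0, 341.0], [622.0, 350.0]]
15 [[631.0, 344.0], [632.0, 353.0]]
20 [[639.0, 347.0], [642.0, 356.0]]
25 [[648.0, 349.0], [652.0, 359.0]]
30 [[656.0, 351.0], [661.0, 361.0]]
35 [[664.0, 352.0], [670.0, 362.0]]
40 [[672.0, 352.0], [679.0, 363.0]]
t 4.77 pos [0.5227 0.1999 0.2362] rot [ 3.1396 -0.0008  1.1965] F [ 0.1135 -1.1606  0.0338] M [-0.0006 -0.1601  0.0332] w 0.999
```

View pics/s_m.png

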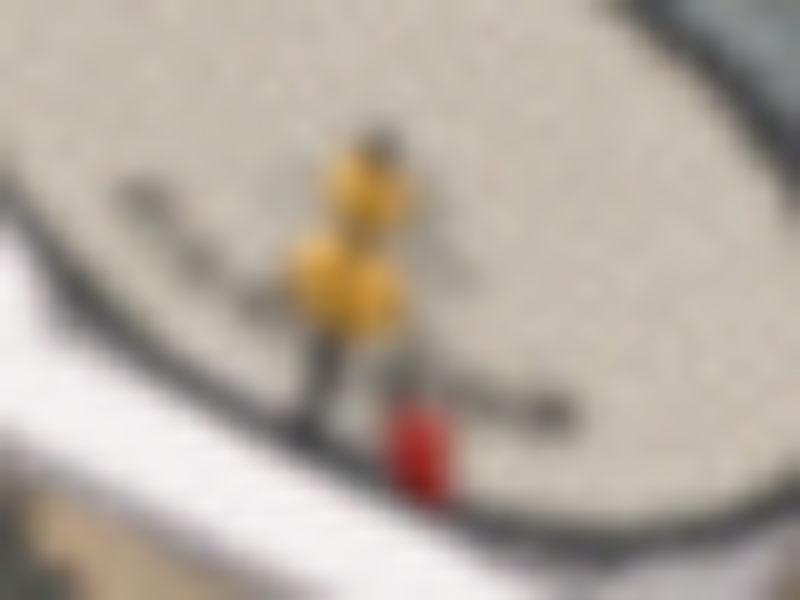

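View pics/wrist2.png

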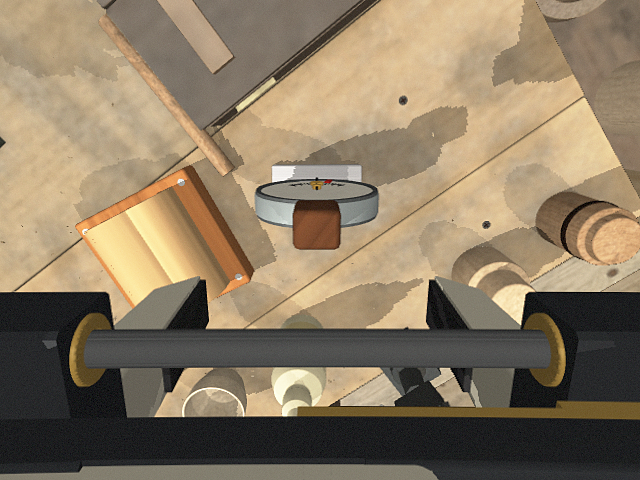

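```bash
python3 - <<'E'
from ov import *
s=ld("wrist2");G=[.5197,.2015,-.373]
crop(s,285,165,64,48,12,"w_m.png")
f=lambda L:((proj(s,T(G,np.array(L)/1000))-[285,165]+.5)*12-.5).round(0).tolist()
print("c",f([[-10,0,66]]))
for m in range(0,41,5):
    a=np.radians(m);print(m,f([[-10,r*np.sin(a),66-r*np.cos(a)] for r in(44,50)]))
E
```

```text
c [[387.0, 267.0]]
0 [[386.0, 171.0], [386.0, 160.0]]
5 [[433.0, 171.0], [439.0, 160.0]]
10 [[481.0, 172.0], [492.0, 161.0]]
15 [[527.0, 174.0], [544.0, 163.0]]
20 [[573.0, 176.0], [596.0, 165.0]]
25 [[618.0, 179.0], [646.0, 168.0]]
30 [[662.0, 182.0], [695.0, 172.0]]
35 [[704.0, 186.0], [743.0, 176.0]]
40 [[744.0, 191.0], [788.0, 182.0]]
```

View pics/w_m.png

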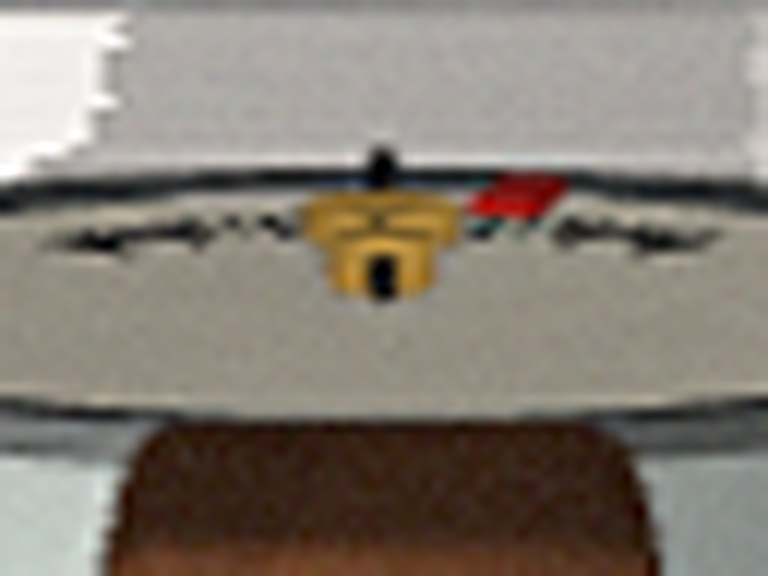

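```bash
python3 - <<'E'
from mv import *
r=[np.pi,0,np.radians(68.6)]
print(robot.line_to([.5216,.2008,.137],velocity=.12,rot=r,until_force=15));st()
set_gripper(0.0,f_grip=30);st()
shot("side","3");shot("scene","3")
E
```

```text
False
t 5.78 pos [0.5223 0.201  0.1377] rot [ 3.1406 -0.0009  1.1971] F [-0.0307  0.3002  0.041 ] M [ 0.1033 -0.1312 -0.0365] w 0.999
t 7.22 pos [0.5216 0.2008 0.137 ] rot [ 3.1415 -0.0001  1.1973] F [-0.5378 -1.4399  0.52  ] M [ 0.1075 -0.1232 -0.014 ] w 0.007
```

View pics/side3.png

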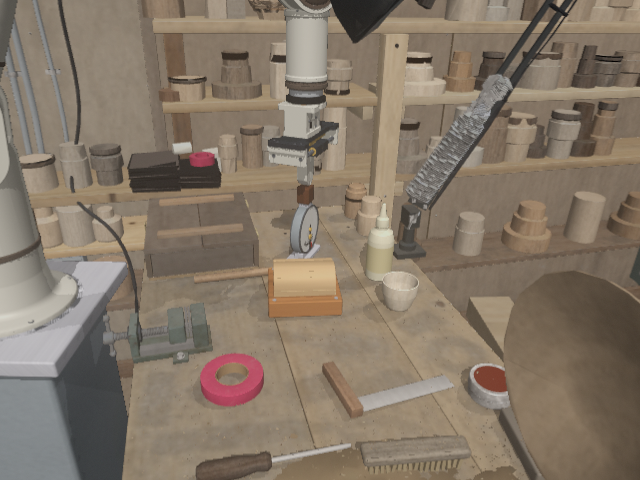

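View pics/scene3.png

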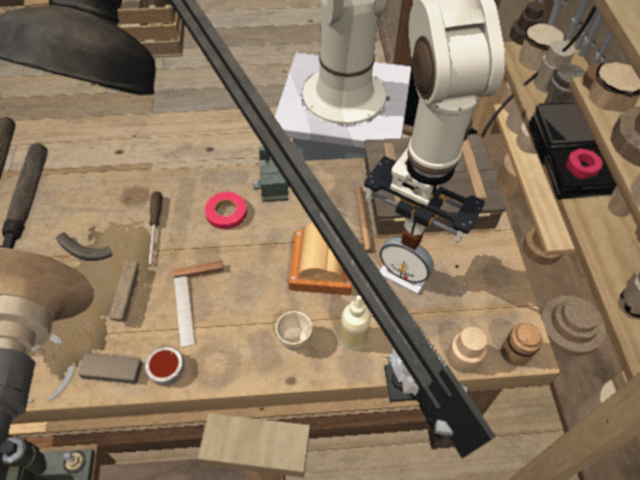

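```bash
python3 - <<'E'
from h import *
d=ld("side3");s=ld("scene3")
for z in(.126,.137,.162,.2): print(z,proj(d,[.5216,.2008,z]),proj(s,[.5216,.2008,z]))
crop(d,250,100,130,170,3.5,"d3.png");crop(s,360,170,120,130,4.5,"s3.png")
E
```

```text
0.126 [[304.35416842 201.87630737]] [[410.70001177 242.28807711]]
0.137 [[304.40117781 196.9076302 ]] [[411.55698244 238.87818864]]
0.162 [[304.50971142 185.4393969 ]] [[413.559488   230.90818137]]
0.2 [[304.67933545 167.52516727]] [[416.75779289 218.1729593 ]]
```

View pics/d3.png

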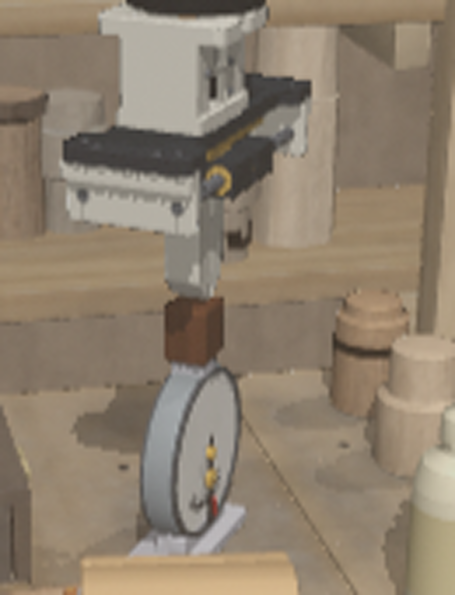

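View pics/s3.png

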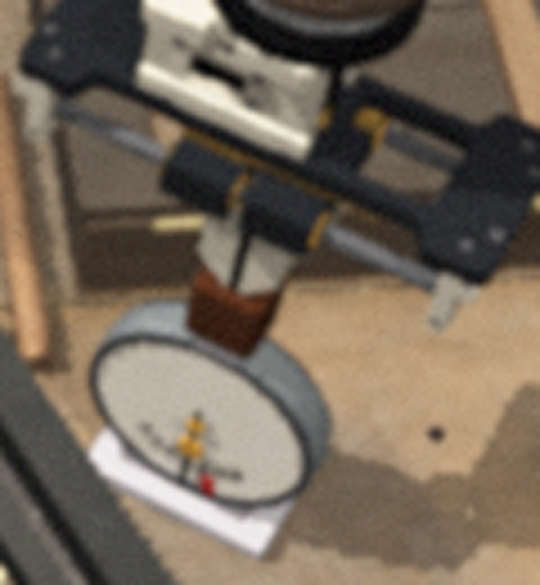

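```bash
python3 - <<'E'
from h import *
from scipy.spatial.transform import Rotation as Ro
d=ld("wrist2");R=Ro.from_euler("xyz",[3.1396,-.0008,1.1965]).as_matrix();p=np.array([.5227,.1999,.2362])
print("cam in tool",R.T@(-d["R"].T@d["t"]-p),"axis in tool",R.T@d["R"].T@[0,0,1])
for z in(-.04,-.03,-.02,-.01,0,.011):
    print(z,proj(d,[R@[sx*.046,sy*.0095,z]+p for sx in(-1,1) for sy in(-1,1)]).round(0).tolist())
crop(d,60,260,200,150,4,"wf.png")
E
```

```text
cam in tool [ 1.21995691e-04 -7.61357325e-02 -1.85695054e-01] axis in tool [6.55844370e-04 2.80351643e-01 9.59897143e-01]
-0.04 [[196.0, 293.0], [200.0, 337.0], [436.0, 293.0], [433.0, 337.0]]
-0.03 [[203.0, 283.0], [207.0, 325.0], [430.0, 282.0], [426.0, 325.0]]
-0.02 [[209.0, 273.0], [212.0, 313.0], [423.0, 273.0], [420.0, 313.0]]
-0.01 [[215.0, 265.0], [218.0, 303.0], [418.0, 265.0], [415.0, 303.0]]
0 [[220.0, 258.0], [222.0, 294.0], [413.0, 258.0], [410.0, 294.0]]
0.011 [[225.0, 250.0], [227.0, 285.0], [408.0, 250.0], [406.0, 285.0]]
```

View pics/wf.png

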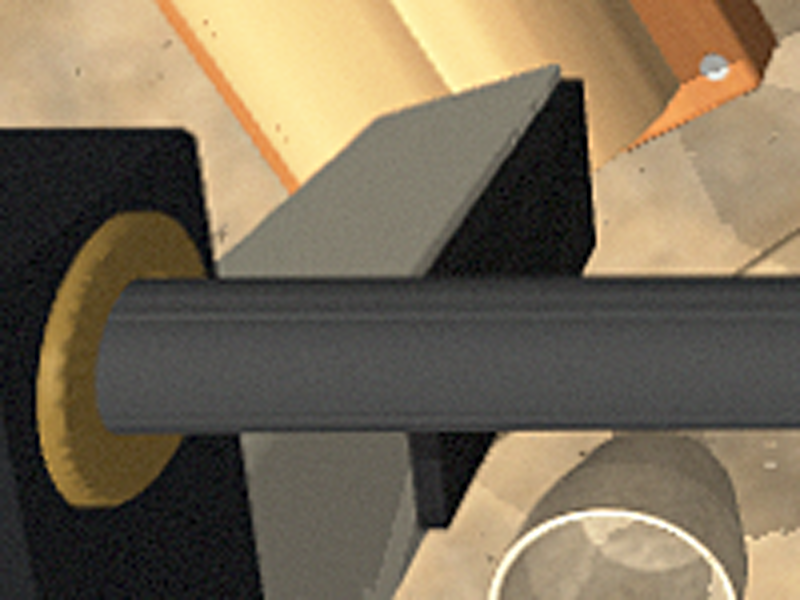

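```bash
python3 - <<'E'
from mv import *
r=[np.pi,0,np.radians(68.6)]
robot.line_to([.5216,.2008,.15],velocity=.1,rot=r)
set_gripper(1.0)
print(robot.line_to([.5216,.2008,.1],velocity=.12,rot=r,until_force=12));st()
set_gripper(0.0,f_grip=30);st()
shot("side","4");d=shot("scene","4")
d=ld("side4");s=ld("scene4")
crop(d,250,120,130,150,3,"d4.png");crop(s,360,170,120,130,4.5,"s4.png")
E
```

```text
False
t 9.63 pos [0.5217 0.2008 0.1001] rot [-3.1416  0.0001  1.1973] F [ 1.137  0.084 -0.247] M [ 0.0479 -0.1722 -0.0174] w 0.996
t 10.59 pos [0.5215 0.2007 0.0999] rot [-3.1415  0.0002  1.1972] F [-0.4311 -0.004  -0.7174] M [ 0.0896 -0.1483  0.0212] w 0.344
```

View pics/d4.png

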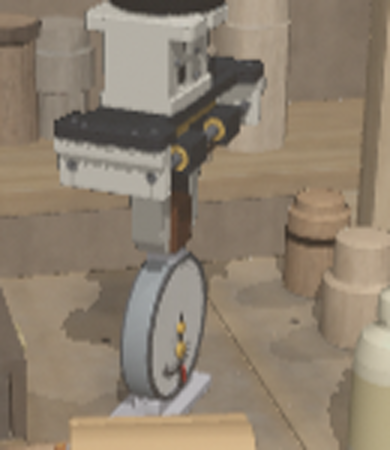

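View pics/s4.png

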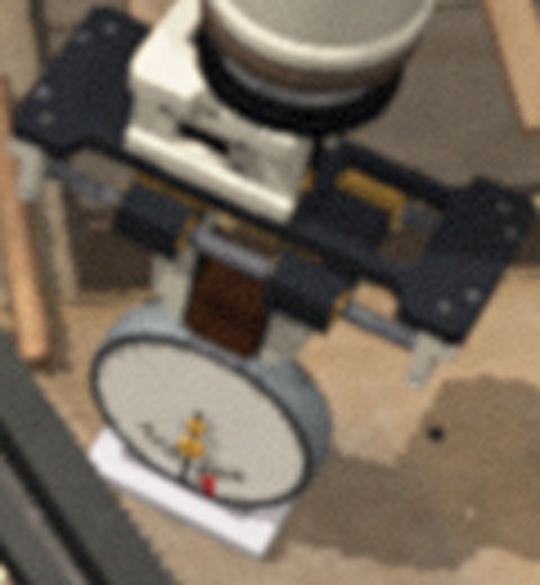

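```bash
python3 - <<'E'
from mv import *
r=[np.pi,0,np.radians(68.6)]
robot.line_to([.5215,.2007,.23],velocity=.15,rot=r);st()
q=planner.solve_ik([.5259,.0295,.23],[np.pi,0,np.radians(95.2)]);print(q,status.get_state()["q"])
robot.line_to([.5260,.0295,.23],velocity=.12,rot=[np.pi,0,np.radians(95.2)]);st()
robot.sleep(.8);st()
for n in("wrist","scene","side"): shot(n,"5")
E
```

```text
t 11.71 pos [0.5206 0.2004 0.2288] rot [-3.14    0.0016  1.1973] F [ 0.5326 -0.3722 -3.8035] M [ 0.0808 -0.1485  0.0242] w 0.345
[-0.1843  0.2168  0.0895  1.8388 -0.0217  1.087   1.5748] [-0.4684  0.2759  0.0639  1.7647 -0.0195  1.1038  0.7992]
t 13.28 pos [0.5259 0.0303 0.2299] rot [-3.1415 -0.0004  1.6623] F [ 0.5257  0.2011 -3.7579] M [ 0.1331 -0.1664  0.0322] w 0.345
t 14.08 pos [0.526  0.0295 0.23  ] rot [-3.1416  0.      1.6615] F [ 0.0101  1.3987 -3.8408] M [ 0.1177 -0.179   0.0102] w 0.348
```

View pics/wrist5.png

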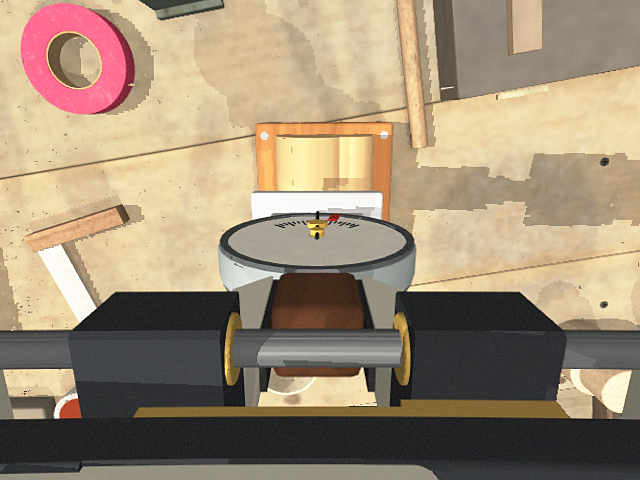

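View pics/scene5.png

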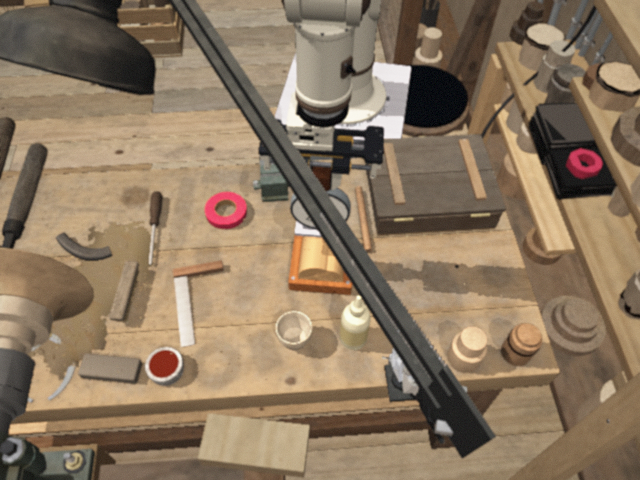

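View pics/side5.png

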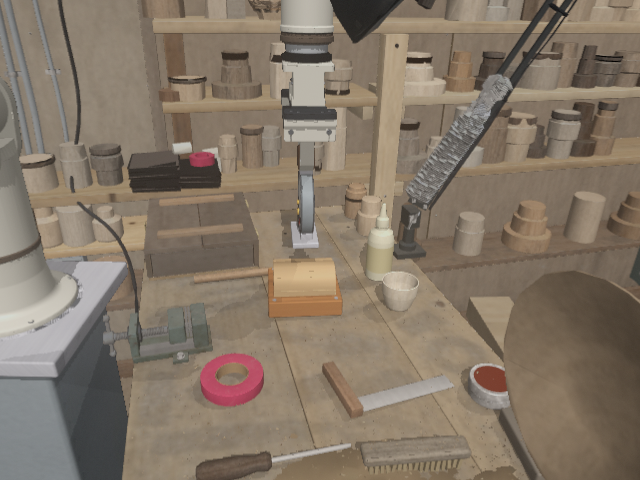

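```bash
python3 - <<'E'
from ov import *
s=ld("wrist5");crop(s,265,200,105,45,7.5,"w5m.png");crop(s,240,110,170,110,4.7,"w5s.png")
G=[.524,.0295,.0907];dz=.23-.0999
f=lambda L:((proj(s,T(G,np.array(L)/1000+[0,0,dz]))-[265,200]+.5)*7.5-.5).round(0).tolist()
print("c",f([[-10.5,0,66]]))
for m in range(-10,31,5):
    a=np.radians(m);print(m,f([[-10.5,r*np.sin(a),66-r*np.cos(a)] for r in(40,44,48)]))
E
```

```text
c [[390.0, 239.0]]
-10 [[309.0, 112.0], [303.0, 101.0], [296.0, 91.0]]
-5 [[350.0, 111.0], [346.0, 100.0], [343.0, 89.0]]
0 [[390.0, 110.0], [390.0, 99.0], [390.0, 89.0]]
5 [[430.0, 111.0], [434.0, 100.0], [437.0, 89.0]]
10 [[471.0, 112.0], [478.0, 101.0], [484.0, 91.0]]
15 [[511.0, 114.0], [521.0, 103.0], [531.0, 93.0]]
20 [[550.0, 117.0], [564.0, 106.0], [577.0, 96.0]]
25 [[589.0, 121.0], [606.0, 110.0], [622.0, 101.0]]
30 [[626.0, 125.0], [647.0, 115.0], [667.0, 106.0]]
```

View pics/w5m.png

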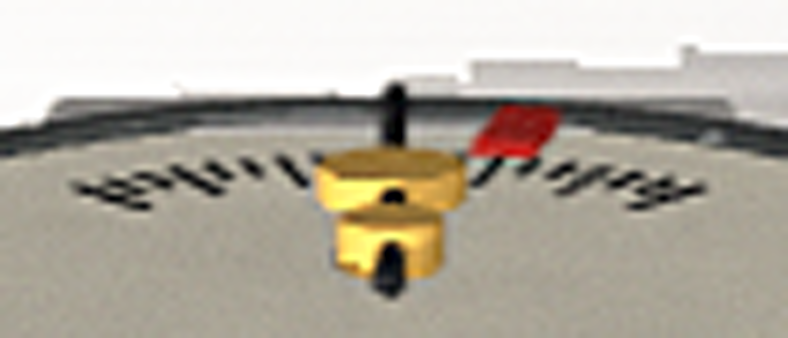

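View pics/w5s.png

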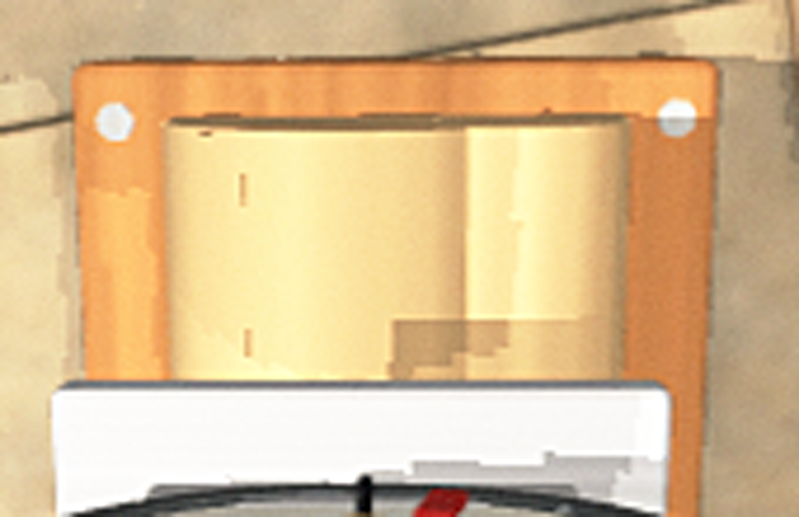

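```bash
python3 - <<'E'
from ov import *
w=ld("wrist5");s=w
L=np.array([(-55,20,71.9),(-55,-36,42),(-55,52,42)])/1000;J=np.array([(-65,-62.5,32),(-65,62.5,32)])/1000
U=(np.array([(466,124),(165,127),(627,122),(72,60),(719,58)])+.5)/4.7-.5+[240,110]
e=np.array([(465,375)])/4.7+[240,110]
def f(p):
    a=(proj(w,T(p,np.r_[L,J+[0,p[3],0]]))-U).ravel()
    n=proj(w,T(p,np.array([[-.01,.02,.0719],[-.055,.02,.0719]])))
    k=(e[0,1]-n[1,1])/(n[0,1]-n[1,1]);return np.r_[a,2*(n[1,0]+k*(n[0,0]-n[1,0])-e[0,0])]
r=least_squares(f,[.524,.03,.09,.01]);print(r.x,np.degrees(r.x[2]),r.fun.round(1))
# foot check: foot outline with G
G=[.524,.0295,.0907];dz=.23-.0999
print(((proj(s,T(G,np.array([(-22,-45,0),(-22,45,0),(-22,-45,6),(-22,45,6)])/1000+[0,0,dz]))-[240,110]+.5)*4.7-.5).round(0).tolist(),"obs (53,385),(668,385)")
E
```

```text
[0.52479887 0.02837516 0.09831865 0.008091  ] 5.633243814923922 [ 0.5  0.9 -0.8 -1.2  0.8 -1.  -0.9  1.1  0.9  0.3 -0.2]
[[59.0, 375.0], [664.0, 375.0], [53.0, 382.0], [670.0, 382.0]] obs (53,385),(668,385)
```

```bash
cat > rock.py <<'E'
from mv import *
from scipy.spatial.transform import Rotation as Ro
SX,SY,SYAW=.5245,.0285,np.radians(5.45)
def tcp(deg,dz=0.,R=.036):
    th=np.radians(deg);n=np.array([0,np.sin(th),np.cos(th)]);y=np.array([0,np.cos(th),-np.sin(th)])
    c=np.array([0,0,.078-.036])+R*n-R*th*y      # foot centre, stud frame
    p=c+np.array([.002,0,0])+.0999*n
    Z=Ro.from_euler("z",SYAW);p=Z.apply(p)+[SX,SY,dz]
    rot=(Z*Ro.from_euler("x",-th)*Ro.from_euler("xyz",[np.pi,0,np.pi/2])).as_euler("xyz")
    return p,rot
E
python3 - <<'E'
from rock import *
print(tcp(0),tcp(14.7),planner.solve_ik(*tcp(14.7)))
p,r=tcp(0,.008);robot.line_to(p,velocity=.1,rot=r);robot.sleep(.4);st()
p,r=tcp(0,-.006);print(robot.line_to(p,velocity=.02,rot=r,until_force=3));robot.sleep(.3);st()
shot("side","6");shot("wrist","6")
d=ld("side6");crop(d,240,150,130,160,3.7,"d6.png")
E
```

```text
(array([0.5265, 0.0287, 0.1779]), array([-3.1416,  0.    ,  1.6659])) (array([0.5241, 0.0541, 0.1758]), array([3.1416, 0.2566, 1.6659])) [-0.4061  0.3077  0.0803  1.886   0.2642  1.0251  1.1907]
t 15.22 pos [0.5267 0.0287 0.1863] rot [ 3.1408 -0.      1.666 ] F [ 0.5156  0.2548 -3.9051] M [ 0.1217 -0.1298 -0.0411] w 0.346
True
t 16.01 pos [0.5266 0.0286 0.1777] rot [3.1414 0.0001 1.666 ] F [-0.1221 -0.5033  6.7089] M [-0.0364 -0.0201 -0.0024] w 0.346
```

View pics/d6.png

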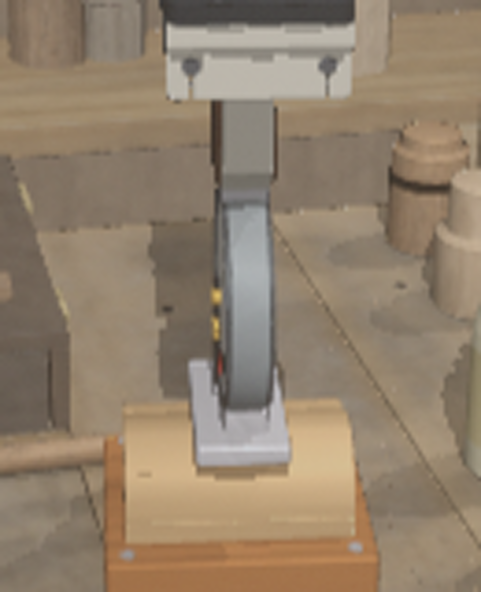

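View pics/wrist6.png

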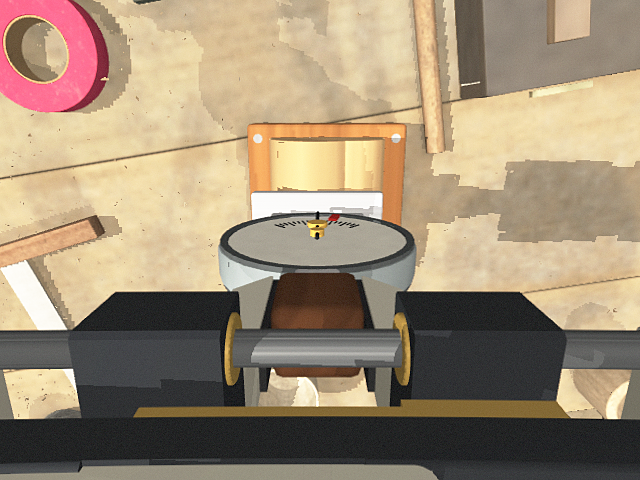

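```bash
python3 - <<'E'
from rock import *
dz=0.0001
for a in(0,3,6,9,12,14.7):
    p,r=tcp(a,dz);robot.line_to(p,velocity=.03,rot=r);robot.sleep(.25)
    s=st();N=s["wrist_force"][2]+3.85;print(a,dz,"N",N)
    dz+=np.clip((N-4)*.00006,-.0004,.0006)
robot.sleep(1.2);s=st()
shot("wrist","7");shot("side","7")
d=ld("side7");crop(d,240,150,130,160,3.7,"d7.png");crop(ld("wrist7"),265,190,120,60,6.6,"w7m.png")
print(dz)
E
```

```text
t 16.61 pos [0.5264 0.0287 0.1778] rot [-3.1413  0.      1.666 ] F [-0.7978 -0.0939 -1.894 ] M [ 0.1293 -0.1998  0.0559] w 0.348
0 0.0001 N 1.9559968507211616
t 17.18 pos [0.5259 0.0334 0.1777] rot [-3.1413  0.052   1.665 ] F [ 0.2548 -0.3836 -3.4569] M [ 0.4241 -0.1371  0.0032] w 0.348
3 -2.264018895673028e-05 N 0.3930544156380207
t 17.76 pos [0.5256 0.0388 0.1774] rot [3.1414 0.1041 1.665 ] F [-0.789   2.0027 -2.2587] M [ 0.8077 -0.1033  0.0265] w 0.35
6 -0.00023905692401844907 N 1.591313627334698
t 18.33 pos [0.5252 0.0442 0.1769] rot [3.1411 0.1562 1.6651] F [ 0.3482  2.205  -1.6009] M [ 1.2091 -0.0273  0.0117] w 0.349
9 -0.0003835781063783672 N 2.2491393360685485
t 18.91 pos [0.5247 0.0497 0.1761] rot [3.141  0.2081 1.6653] F [-0.9136  2.9678 -0.105 ] M [ 1.5411  0.0254 -0.0223] w 0.344
12 -0.0004886297462142543 N 3.7450103975392564
t 19.47 pos [0.5242 0.0541 0.1755] rot [3.141  0.2556 1.6652] F [-0.5762  3.2074  1.9544] M [1.3261 0.0142 0.0184] w 0.347
14.7 -0.0005039291223618989 N 5.804354011197826
t 20.67 pos [0.5242 0.0542 0.1754] rot [3.1412 0.2565 1.6659] F [0.2602 3.621  4.539 ] M [ 1.281  -0.1026  0.0848] w 0.345
-0.00039566788169002935
```

View pics/w7m.png

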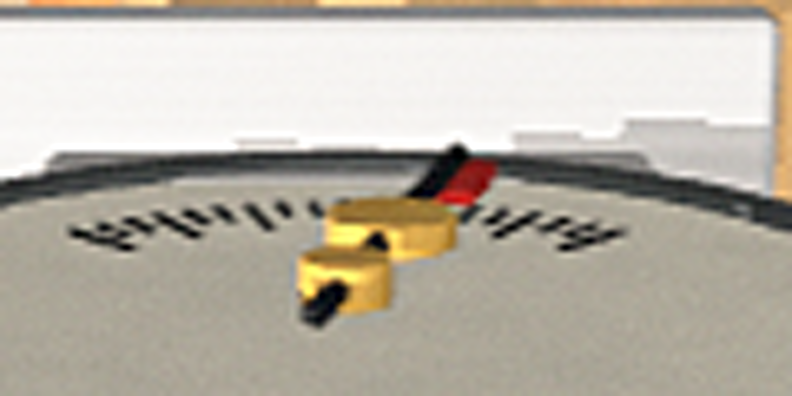

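View pics/d7.png

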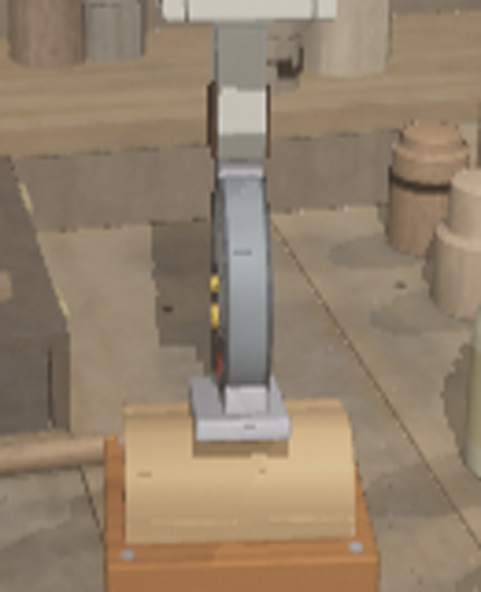

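```bash
cat > ang.py <<'E'
from rock import *
def gpose(tp,rot):
    R=Ro.from_euler("xyz",rot);g=R*Ro.from_euler("xyz",[np.pi,0,np.pi/2]).inv()   # gauge rot
    return g.as_matrix(),np.array(tp)-g.apply([.002,0,.0999])
def solve(d,tp,rot,uv,dy=0,r=44):
    R,o=gpose(tp,rot)
    f=lambda p:(proj(d,R@(np.array([p[0],r*np.sin(p[1]/50)+dy,66-r*np.cos(p[1]/50)])/1000)+o)-uv).ravel()
    q=least_squares(f,[-12,5]).x;return q[0],np.degrees(q[1]/50)
def px(x,y,f,x0,y0):return np.array([(x+.5)/f-.5+x0,(y+.5)/f-.5+y0])
if __name__=="__main__":
    w5=ld("wrist5");a=([.526,.0295,.23],[-3.1416,0,1.6615])
    for dy in(0,.4):print("up mark",solve(w5,*a,px(518,131,7.5,265,200),dy),"ptr",solve(w5,*a,px(395,90,7.5,265,200),dy))
    w7=ld("wrist7");b=([.5242,.0542,.1754],[3.1412,.2565,1.6659])
    for dy in(0,.4):print("lean mark",solve(w7,*b,px(462,185,6.6,265,190),dy),"ptr",solve(w7,*b,px(458,152,6.6,265,190),dy))
    crop(w7,325,205,24,20,30,"w7z.png");crop(ld("wrist6"),305,205,40,22,20,"w6z.png")
E
python3 ang.py
```

```text
up mark (np.float64(-8.003145422219175), np.float64(14.947143499330098)) ptr (np.float64(-11.326980868741341), np.float64(0.7961226877203801))
up mark (np.float64(-7.9770314023119715), np.float64(14.414598230923204)) ptr (np.float64(-11.326091066185834), np.float64(0.27523405930653416))
lean mark (np.float64(-7.635112635105768), np.float64(15.850445299371206)) ptr (np.float64(-10.969628171822329), np.float64(15.268437531830942))
lean mark (np.float64(-7.6071972940057835), np.float64(15.31635398177245)) ptr (np.float64(-10.944140027891116), np.float64(14.735334968991683))
```

View pics/w7z.png

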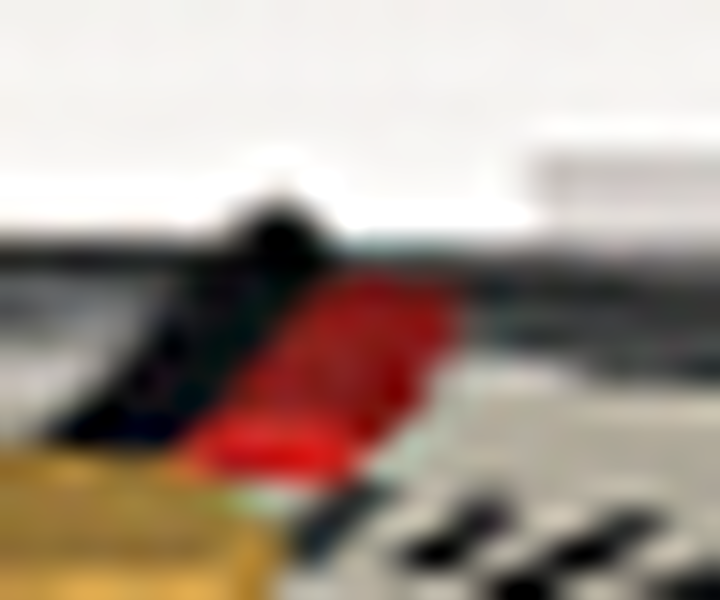

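View pics/w6z.png

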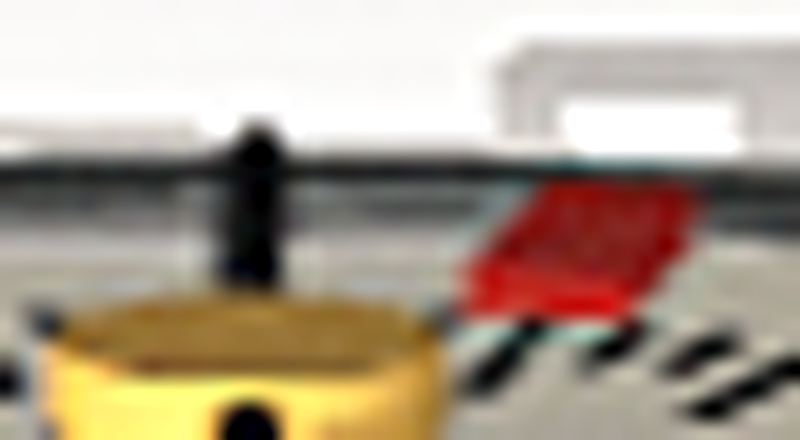

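```bash
python3 - <<'E'
from ang import *
w=ld("wrist6");a=([.5266,.0286,.1777],[3.1414,.0001,1.666])
for dy in(0,.4,.6):print("up6 mark",solve(w,*a,px(595,228,20,305,205),dy),"ptr",solve(w,*a,px(262,140,20,305,205),dy))
w7=ld("wrist7");b=([.5242,.0542,.1754],[3.1412,.2565,1.6659])
# right edge of face at lean: mid of (465,310) and (385,430); top edge from ..; 
for dy in(0,.6):print("right edge 7",solve(w7,*b,px(425,355,30,325,205),dy),"ptr",solve(w7,*b,px(283,215,30,325,205),dy))
for dy in(0,.6):print("right edge 6",solve(w,*a,px(675,235,20,305,205),dy))
E
```

```text
up6 mark (np.float64(-8.770287739659375), np.float64(15.490290669634968)) ptr (np.float64(-11.34941884068269), np.float64(1.124939848361631))
up6 mark (np.float64(-8.743488394707903), np.float64(14.95683680661558)) ptr (np.float64(-11.347983328937218), np.float64(0.6040258007817374))
up6 mark (np.float64(-8.730452907672241), np.float64(14.690523470288147)) ptr (np.float64(-11.347589955920139), np.float64(0.3435861772759138))
right edge 7 (np.float64(-8.69050473700605), np.float64(19.4462192661559)) ptr (np.float64(-11.58669217702973), np.float64(15.241741216327497))
right edge 7 (np.float64(-8.63967410217555), np.float64(18.6350597159214)) ptr (np.float64(-11.549251172606901), np.float64(14.442560141681247))
right edge 6 (np.float64(-8.733553871217495), np.float64(19.00356727713469))
right edge 6 (np.float64(-8.6839681699099), np.float64(18.193866466507288))
```

```bash
python3 - <<'E'
from rock import *
dz=-.0004
for i in range(4):
    p,r=tcp(15.05,dz);robot.line_to(p,velocity=.02,rot=r);robot.sleep(.8)
    F=np.mean([ (robot.sleep(.05),status.get_state()["wrist_force"])[1] for _ in range(6)],0);N=F[2]+3.85;print(dz,F,N)
    if 2.5<N<5: break
    dz+=np.clip((N-3.5)*.00004,-.0002,.0003)
st();robot.sleep(1)
shot("wrist","8");shot("side","8");shot("scene","8")
crop(ld("wrist8"),325,205,24,20,30,"w8z.png");crop(ld("side8"),200,100,240,220,2.7,"d8.png")
E
```

```text
-0.0004 [0.819  3.9121 3.9487] 7.798705979547535
-0.00022805176081809863 [ 1.5102  3.2796 -0.2559] 3.5941420721219974
t 23.47 pos [0.524  0.0547 0.1754] rot [-3.1414  0.2627  1.6659] F [ 1.0282  3.3113 -1.014 ] M [ 1.51   -0.5927  0.1346] w 0.349
```

View pics/w8z.png

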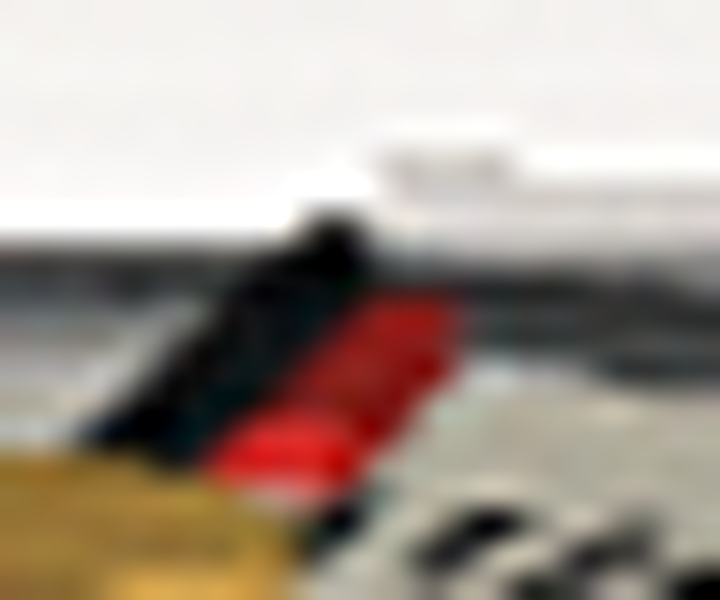

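View pics/d8.png

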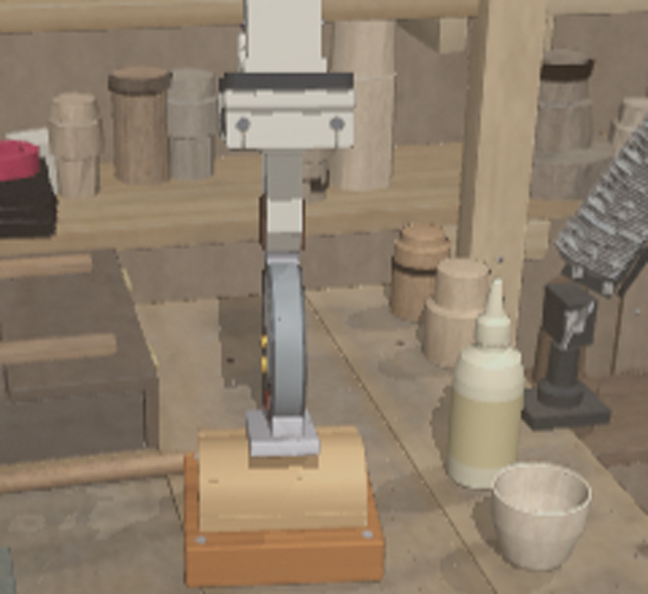

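```bash
python3 - <<'E'
from ang import *
w=ld("wrist8");b=([.524,.0547,.1754],[-3.1414,.2627,1.6659])
for dy in(0,.6):print("right edge 8",solve(w,*b,px(425,355,30,325,205),dy),"ptr",solve(w,*b,px(338,225,30,325,205),dy))
crop(w,270,190,100,60,8,"w8m.png")
E
```

```text
right edge 8 (np.float64(-8.830109191316675), np.float64(19.32708219045218)) ptr (np.float64(-11.584692159506767), np.float64(16.726640690428585))
right edge 8 (np.float64(-8.77962054915321), np.float64(18.5163606216841)) ptr (np.float64(-11.543270955708785), np.float64(15.923650714857619))
```

View pics/w8m.png

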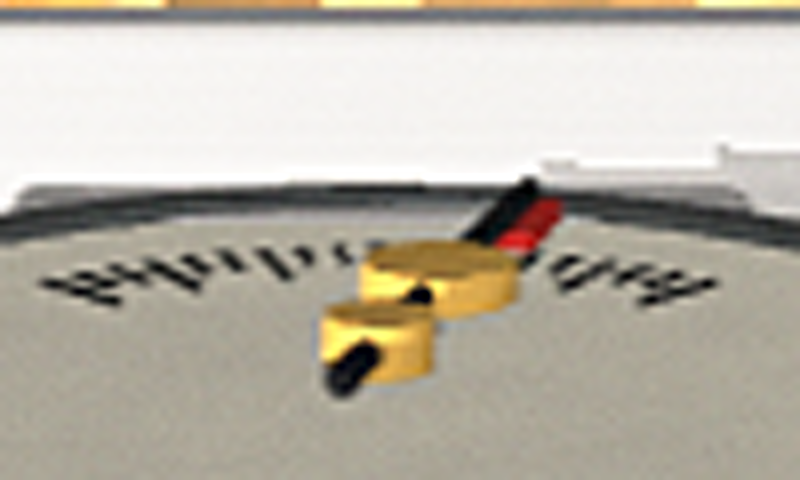

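```bash
python3 - <<'E'
from mv import *
for k in range(3):
    robot.sleep(.6);shot("wrist",f"9{k}")
st()
import cv2
ims=[cv2.resize(ld(f"wrist{k}")["image"][205:225,325:349],None,fx=15,fy=15,interpolation=cv2.INTER_CUBIC) for k in("8","90","91","92")]
cv2.imwrite("pics/w9.png",np.vstack([np.hstack(ims[:2]),np.hstack(ims[2:])]))
E
```

```text
t 26.57 pos [0.5239 0.0546 0.1754] rot [-3.1414  0.2628  1.6659] F [ 1.2005  0.7482 -3.2137] M [ 1.0573 -0.3152  0.0466] w 0.346
```

View pics/w9.png

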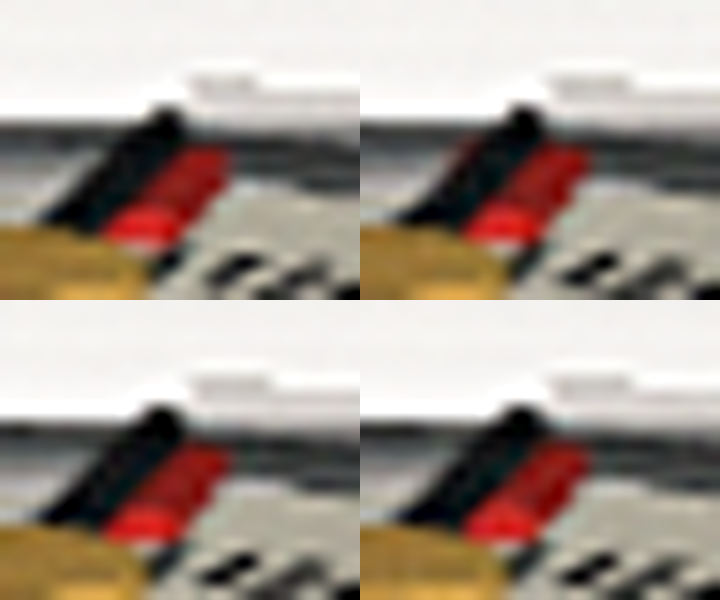

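```bash
python3 - <<'E'
from rock import *
set_gripper(0.0,f_grip=45);st()
dz=-.00025
for i in range(5):
    p,r=tcp(14.6,dz);robot.line_to(p,velocity=.02,rot=r);robot.sleep(.9)
    F=np.mean([ (robot.sleep(.05),status.get_state()["wrist_force"])[1] for _ in range(6)],0);N=F[2]+3.85;print(dz,F,N)
    if 2.5<N<5: break
    dz+=np.clip((N-3.5)*.00005,-.0002,.0003)
for k in range(4): robot.sleep(.5);st()
shot("wrist","10");robot.sleep(.4);shot("wrist","11")
ims=[cv2.resize(ld(f"wrist{k}")["image"][202:226,325:349],None,fx=16,fy=16,interpolation=cv2.INTER_CUBIC) for k in("10","11")]
cv2.imwrite("pics/w10.png",np.hstack(ims))
E
```

```text
t 26.78 pos [0.5239 0.0546 0.1754] rot [-3.1414  0.2628  1.6659] F [ 0.4334  0.9064 -3.0515] M [ 1.0381 -0.2884  0.0683] w 0.346
-0.00025 [-0.4606 -0.8671 -0.7831] 3.0668916734615985
t 28.73 pos [0.524  0.0541 0.1755] rot [-3.1415  0.2547  1.6661] F [ 0.3762  0.0808 -2.3453] M [ 0.3302  0.0115 -0.0305] w 0.348
t 29.23 pos [0.5241 0.054  0.1755] rot [-3.1416  0.2547  1.6659] F [ 0.5513 -0.6688 -2.355 ] M [ 0.4569 -0.0616 -0.0305] w 0.345
t 29.73 pos [0.5241 0.054  0.1756] rot [-3.1416  0.2548  1.6659] F [-0.5358 -1.1427 -3.3304] M [ 0.5601 -0.0158 -0.0021] w 0.349
t 30.23 pos [0.524  0.054  0.1755] rot [-3.1415  0.2547  1.666 ] F [-0.1159 -1.5314 -3.9047] M [ 0.637  -0.0458  0.0148] w 0.346
```

View pics/w10.png

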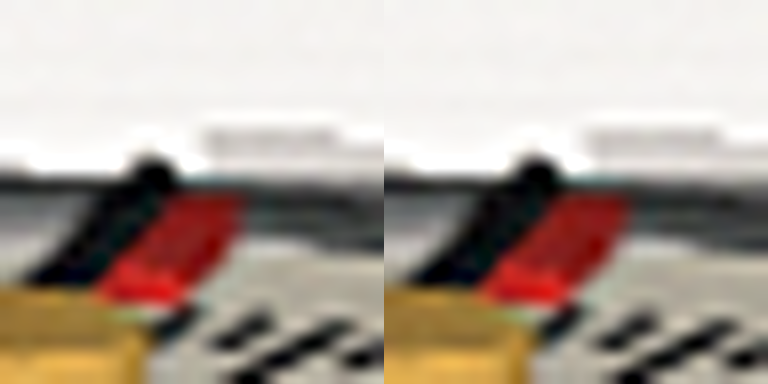

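```bash
python3 - <<'E'
from ang import *
w=ld("wrist11");b=([.524,.054,.1755],[-3.1415,.2547,1.666])
print("right edge",solve(w,*b,px(217,235,16,325,202)),"ptr",solve(w,*b,px(153,172,16,325,202)))
for dz in(-.0004,):
    p,r=tcp(14.6,dz);robot.line_to(p,velocity=.02,rot=r)
    for k in range(5): robot.sleep(.5);st()
E
```

```text
right edge (np.float64(-8.695931388392406), np.float64(18.89404257227149)) ptr (np.float64(-11.143100339750553), np.float64(15.343363103178802))
t 31.48 pos [0.5241 0.054  0.1755] rot [3.1415 0.2548 1.666 ] F [-1.1452  0.7026 -1.2221] M [ 0.6186  0.1267 -0.0695] w 0.349
t 31.98 pos [0.5241 0.054  0.1755] rot [3.1414 0.2548 1.6659] F [-0.2459 -0.3778 -0.6773] M [ 0.6249  0.1945 -0.064 ] w 0.348
t 32.48 pos [0.5241 0.054  0.1755] rot [3.1415 0.2548 1.6659] F [-1.6871  0.037  -0.4163] M [ 0.6495  0.1775 -0.0645] w 0.349
t 32.98 pos [0.5241 0.054  0.1755] rot [3.1415 0.2548 1.6659] F [-0.7416  0.2012  0.6103] M [ 0.6364  0.1683 -0.112 ] w 0.346
t 33.48 pos [0.5241 0.054  0.1755] rot [3.1415 0.2548 1.666 ] F [-1.638   0.4437  0.748 ] M [ 0.6049  0.1463 -0.0289] w 0.349
```

```bash
python3 - <<'E'
from mv import *
s=st();shot("wrist","12");shot("side","12")
a=cv2.resize(ld("wrist12")["image"][195:245,270:370],None,fx=6,fy=6,interpolation=cv2.INTER_CUBIC)
b=cv2.resize(ld("side12")["image"][160:310,250:430],(600,500-200),interpolation=cv2.INTER_CUBIC)
cv2.imwrite("pics/f12.png",np.vstack([a,b]))
E
```

```text
t 33.48 pos [0.5241 0.054  0.1755] rot [3.1415 0.2548 1.666 ] F [-1.638   0.4437  0.748 ] M [ 0.6049  0.1463 -0.0289] w 0.349
```

View pics/f12.png

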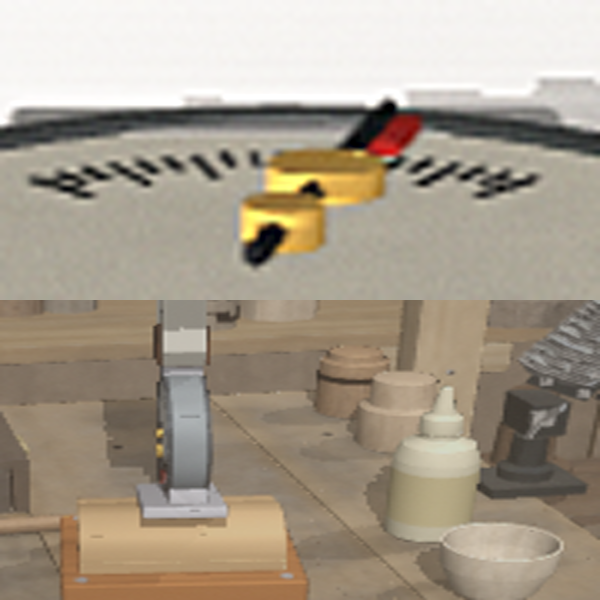

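The wrist picture shows the pointer lying on the red mark once its stand-off from the dial face is allowed for. The side picture shows the foot resting on the middle of the stud, with the cup and bottle untouched. I'm handing in now.

```bash
python3 - <<'E'
from mv import *
ticket.hand_in();st()
E
```

```text
Traceback (most recent call last):
NameError: name 'ticket' is not defined
```

```bash
python3 - <<'E'
from station import ticket
print(ticket.hand_in())
E
```

```text
the job is handed in; nothing more can be done
None
```

I took the gauge by its handle, stood it upright across the middle of the stud's crown, and rocked it to a 14.6° lean. I handed in at about 33.5 s, still holding it in that pose.

**Pointer on the mark:** The last picture I measured, just before a final 0.15 mm press, shows the pointer about 0.1° from the mark's middle. My readings of the mark itself ranged from about 14.2° to 15°, and most fell between 14.4° and 14.8°. The pointer may therefore be off by a few tenths of a degree.

**Foot on the stud:** At the last check the foot pressed with about 4.6 N. That force was rising slowly (from about 2.6 N over 2 s) and had not fully settled.

**Disagreements along the way:**
- **Missed first grasp:** The fingers shut just above the handle. The pictures showed the fingertips about 27 mm behind the reported TCP, where the text says 11 mm ahead. I corrected for this, and the second grasp held.
- **Overshoot:** I first leaned it to 15.05°, which went slightly past the mark, so I brought it back to 14.6°. At that point the foot pressure had faded to nearly nothing, so I pressed it down again lightly.

**Other objects:** The cup and bottle stood where they were in the last picture. I did not measure the tape again, but the arm worked well clear of it.

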